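# Set the drill speed and bring the marked spot under the bit

### The job

Get this little bench drill ready: turn the stiff dial on the free-standing grey speed box until its white pointer line points at the middle of the green mark, pressing the box down as you turn so that it does not spin or slide away. Slide the aluminium case along the plywood board, flat and without lifting it, until the red spot on it lies under the tip of the drill bit, and let go of it there. Do not bump the drill bit, and leave the other things on the bench where they are.

Things in the scene. Friction and masses are not known exactly. Their poses are not given: they have to be found in the camera images.
- bit_tip (a point): lower tip of the brass-coloured drill bit (6 mm thick, 33 mm showing below a 32 mm chuck), fixed, 63 mm above the table: 48 mm above the board's top, 8 mm above the top of the case. An orange-centred silver cap, 22 mm across, on the black cover (251 mm above the table) is straight above the bit. Axes are those of the drill
- head_under (a point): point on the level underside of the drill's green head, straight above the bit, 128 mm above the table. From here the head reaches 55 mm along -x, 22 mm along +x, 45 mm along +y and 235 mm along -y, with cover and motor above it; the column is 185 mm along -y. An upright gripper cannot get near the bit under it: lean the tool 30 to 45 degrees so that its body stays outside
- drill: small bench drill on a fixed plywood board, 15 mm thick, which reaches from -170 to +120 mm along x and -250 to +260 mm along y. Origin on the table straight below the bit; x roughly away from the robot, y to its left. The case starts on the board on the +y side of the head, clear of it
- case_center (a point): centre of the case, a closed aluminium box 115 mm long (its x), 60 mm wide (its y), 40 mm high, 0.2 to 0.35 kg, loose, lying flat on the board; this point is half-way up, 20 mm above the board's top (35 mm above the table). Its +x end, nearer the red spot, looks roughly away from the robot at the start
- red_spot (a point): centre of the red spot, a disc 10 mm across on the top face of the case, on its long middle line, 22 mm from the case's centre towards its +x end (a larger black spot lies on the same line nearer to the other end, 30 mm from the centre)
- dial_grip (a point): grip point of the dial on the speed box: on its vertical axis, 95 mm above the table. The grip is an upright black bar 42 mm long (this point's x), 14 mm thick (its y), its top 7 mm above this point, on a disc 44 mm across whose top is 23 mm below this point. The white pointer line is on the -x half of the bar's top; the point turns with the dial
- dial (a joint): angle of the dial in rad, 0 to 2.2, growing as it turns clockwise seen from above; the middle of the green mark is at 1.2. It is stiff (0.2 N m) and stays where it is left; pressing down on the dial with about 8 to 15 N keeps the speed box from turning with it
- box_corner (a point): far left top corner of the speed box, a loose grey box on four rubber feet, 115 mm (x) by 125 mm (y), top 58 mm above the table, about 0.4 kg, dial at its middle. The corner lies 57 mm along x and 62 mm along y from the dial's axis; axes are those of the box; at dial angle 0 the pointer points to its -x
- oil: small yellow oil bottle with a red cap, 32 mm across, 85 mm tall, loose, standing on the far side of the board; bystander; origin at the centre of its foot
- mug: blue mug, 80 mm across, 95 mm tall, loose bystander behind the speed box; origin at the centre of its foot
- handheld: black handheld radio, 34 x 58 mm, 210 mm tall with aerial, standing at the back, loose bystander; origin at the centre of its foot
- screwdriver: red-handled screwdriver, 200 mm long, lying on the table to the left, loose bystander; origin under its middle
- spool: metal solder spool, 60 mm across, 42 mm tall, loose bystander at the right; origin at the centre of its foot
- meter: yellow multimeter, 150 x 78 x 48 mm, lying at the left near the robot, loose bystander; origin under its middle

How it is judged:
By the outcome, as a careful person would: the job done as asked, in the order asked, and still so for the second after the job is handed in, with the robot touching nothing.
It also fails if it takes over 51 s, if anything falls off the work surface, if the arm or the gripper's body presses on something with over 40 N, if the wrist force passes 120 N, or if a joint passes its speed limit or range.

### The arm

A 6-joint arm with a two-finger parallel gripper is mounted at the origin on the work surface. World frame = base frame: x ahead of the robot, y to its left, z up, the work surface at z = 0. Lengths are in m, angles in rad, forces in N, time in s.
With the tool pointing down it reaches from about 0.425 to 0.95 m from the base axis. Payload 14.7 kg.
Tool frame: the origin (TCP) lies on the centre line of the jaws, within the pads' length; the fingertips stand manip.tip_reach ahead of it and the grasp point (between the pads) lies 3 mm ahead of it (manip.tip_reach is the distance from the TCP to the fingertips, in m); z points along the fingers, y is the line along which they close (so a half turn about z gives the same grasp; the last joint's range is limited). The gripper opens to 85 mm and grips with 20 to 120 N. Pads are 22 mm wide; open, the fingers measure 114 mm over their backs; the gripper's body (76 mm by 85 mm) begins 54 mm behind the grasp point. The pads swing forward as they close: fully open they stand 13 mm farther back than shut.
Start: joints at [-1.359, 0.48, 1.596, -0, 1.065, -0.047], TCP at [0.166, -0.628, 0.224] pointing down, gripper open.
Joint ranges: [-2.75, 2.75], [-0.82, 2.05], [0.23, 2.67], [-1.56, 4.7], [0.09, 2.69], [-2.92, 2.92]. Speed limits (rad/s): [1.89, 1.89, 2.39, 3.01, 3.01, 3.01].

### API

Orientations are given as [roll, pitch, yaw] about the fixed x, y, z axes, in that order (R = Rz(yaw) Ry(pitch) Rx(roll)).
In Python, from workcell import manip, eyes, ticket gives the robot as it stands.
- The arm moves only by the tool send_rows, never from a script. Its argument "targets" is text: rows parted by semicolons, each of 7 numbers parted by spaces: the shift along the tool's x, y, z in cm, then the turn, a rotation vector about the tool's x, y, z in degrees, then the opening in per cent of the stroke, from 0 (shut) to 100 (fully open). A call has 1 to 8 rows; each row is the pose to reach, as a shift and turn from the pose commanded when the call began, along the tool's axes at that moment; what a row does not reach only later rows make up. A row lasts 1/10 s, in which the tool goes at most 50 mm and 8.59 degrees, less where a joint would pass 70% of its speed; a pose out of reach is approached as far as the arm can. A call with a gripper value outside its range is refused whole. The fingers move at their own pace and stop on an object; the grip force is fixed at half the most. Time passes only in rows, so rows that repeat a pose let the fingers close. It gives the time, the measured TCP pose, the force, the opening and the grip force at its end, in the units of the state.
- manip.read_state(): the state, without advancing time (a new reading comes with each control period).
- eyes.snapshot(name): name is "scene" or "side" or "wrist"; returns the picture (420x560x3 uint8, blue, green, red); there is no depth.
- eyes.camera_params(name): a dict with "K" (3x3 intrinsics, pixels), "R" (3x3) and "t" (3): a world point X has camera coordinates R X + t. Camera axes: x right, y down, z forward; pixel columns grow to the right and rows downward; lengths in m; the calibration is good to about 2 mm. The wrist camera is an equidistant fisheye: a pixel r from the principal point sees the ray r / f radians off the axis. A picture is of the moment at which its call begins: read the wrist's pose just before it. camera_params takes no time and is no camera call; for the wrist camera it gives the pose at the moment of the call.
- ticket.finish_job(): hands the job in; it is judged then, once.
The state is a dict: "time": time; "joint_pos": joint angles; "joint_velocities": joint speeds; "joint_efforts": joint torques, N m; "position": TCP position; "eef_rot": TCP orientation; "ft_force": force on the tool from outside, world axes, zero at the start; "torque": the same for the moment, N m; "opening": finger opening in m; "grip_force": force on a finger pad.
Only numpy, scipy, OpenCV 4.12 (cv2) and the standard library are available. Lean on these libraries where they do the work, as an engineer would, in place of code of your own. Each camera call takes 0.05 s, during which the arm holds its last target. There are 200 camera calls.

## Working session

There is one attempt and no reset: what is moved stays moved. The work goes in short steps, Python scripts to look and compute and a tool call to move; the robot and the scene stay as the last step left them, time stands still between calls to the robot, and variables do not carry over. Pictures are saved under pics/ and viewed, at most 10 in all, crops included, and the job is handed in when it is done.

Besides the shell and the picture viewer there is one more tool, called after ">>>" as name(argument=value, ...) on one line, values as JSON. send_rows: Moves the arm, as the interface text tells. Its arguments: {"type":"object","properties":{"targets":{"type":"string"}},"required":["targets"]}

```bash
ls; mkdir -p pics
python3 - <<'E'
from workcell import manip, eyes, ticket
import cv2,numpy as np
print(manip.tip_reach, manip.read_state())
for n in ("scene","side"):
    cv2.imwrite(f"pics/{n}0.png",eyes.snapshot(n)); p=eyes.camera_params(n); print(n,p["K"].tolist(),(-p["R"].T@p["t"]).round(3),p["R"].round(3).tolist())
E
```

```text
pics
0.022 {'time': 0.0, 'joint_pos': array([-1.35861264e+00,  4.80830771e-01,  1.59687201e+00, -2.32029581e-05,
        1.06509433e+00, -4.65825056e-02]), 'joint_velocities': array([-0.00086989,  0.00030153,  0.00061287,  0.00021401, -0.00026851,
        0.00072659]), 'joint_efforts': array([-4.00169138e-04, -9.50638819e+01, -4.30184698e+01, -2.96055969e-04,
        1.21267192e-02, -3.36486653e-05]), 'position': array([ 0.16626267, -0.62794262,  0.22377378]), 'eef_rot': array([-3.14038855e+00, -3.58233889e-05,  2.58777423e-01]), 'ft_force': array([0.25059898, 0.14477566, 0.34793085]), 'torque': array([-0.03760899,  0.05671716,  0.00129238]), 'grip_force': 0.0, 'opening': 0.08538473575791265}
scene [[514.239045469198, 0.0, 281.5481502137675], [0.0, 514.239045469198, 210.14270628804093], [0.0, 0.0, 1.0]] [1.383 0.288 1.486] [[-0.274, 0.962, -0.001], [0.798, 0.227, -0.558], [-0.537, -0.154, -0.83]]
side [[512.5910606867843, 0.0, 277.9397171932093], [0.0, 512.5910606867843, 209.2143147139723], [0.0, 0.0, 1.0]] [0.18  0.934 0.988] [[-0.953, -0.303, -0.007], [-0.199, 0.644, -0.738], [0.228, -0.702, -0.674]]
```

View pics/scene0.png

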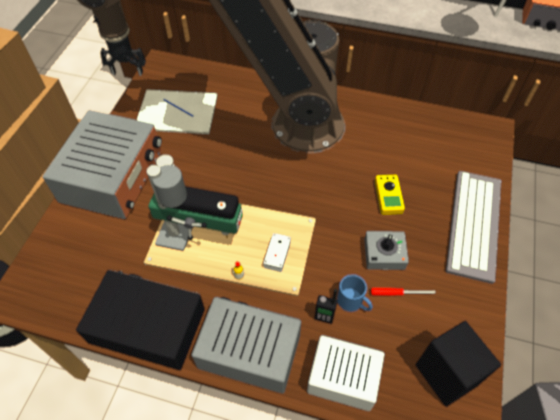

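View pics/side0.png

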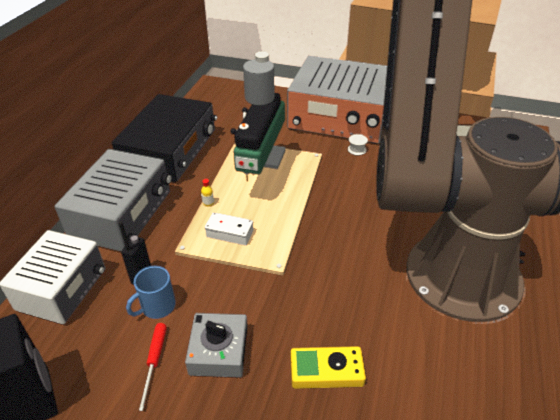

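The scene view shows the case at (277,251), the cap at (221,205) and the speed box dial at about (388,244). The side view shows the case at (230,229), the bit at about (247,177) and the dial at (217,330). I'll enlarge these next.

```bash
cat > h.py <<'E'
from workcell import manip, eyes, ticket
import cv2,numpy as np
from scipy.spatial.transform import Rotation as Ro
def ray(n,u,v,P=None):
    p=P or eyes.camera_params(n);K=p["K"]; d=np.array([(u-K[0,2])/K[0,0],(v-K[1,2])/K[1,1],1.])
    if n=="wrist":
        r=np.hypot(d[0],d[1]); d=np.array([*(d[:2]/max(r,1e-9)*np.sin(r)),np.cos(r)])
    return -p["R"].T@p["t"], p["R"].T@d
def plane(n,u,v,z,P=None):
    o,d=ray(n,u,v,P); return o+d*(z-o[2])/d[2]
def proj(n,X,P=None):
    p=P or eyes.camera_params(n); c=p["R"]@np.asarray(X,float)+p["t"];K=p["K"]
    if n=="wrist":
        r=np.hypot(c[0],c[1]);q=c[:2]/max(r,1e-9)*np.arctan2(r,c[2])
    else: q=c[:2]/c[2]
    return q*[K[0,0],K[1,1]]+K[:2,2]
E
python3 - <<'E'
import cv2,numpy as np
a=cv2.imread('pics/scene0.png');b=cv2.imread('pics/side0.png')
A=lambda im,x,y,w,h,s:cv2.resize(im[y:y+h,x:x+w],None,fx=s,fy=s,interpolation=cv2.INTER_CUBIC)
top=np.hstack([A(a,200,190,100,75,4),A(a,362,225,50,37.__int__()+1,8)[:300]])
bot=np.hstack([A(b,200,170,100,75,4),A(b,180,305,75,56,16/3)[:298,:400].copy() if 0 else cv2.resize(b[305:380,175:275],(400,300),interpolation=cv2.INTER_CUBIC)])
cv2.imwrite('pics/c1.png',np.vstack([top,bot]))
E
```

```text
File "<stdin>", line 4
    top=np.hstack([A(a,200,190,100,75,4),A(a,362,225,50,37.__int__()+1,8)[:300]])
                                                          ^
SyntaxError: invalid decimal literal
```

Run:
```python
import cv2,numpy as np
a=cv2.imread('pics/scene0.png');b=cv2.imread('pics/side0.png')
A=lambda im,x,y,w,h:cv2.resize(im[y:y+h,x:x+w],(400,300),interpolation=cv2.INTER_CUBIC)
cv2.imwrite('pics/c1.png',np.vstack([np.hstack([A(a,200,190,100,75),A(a,357,225,60,45)]),np.hstack([A(b,200,170,100,75),A(b,175,307,80,60)])]))
```

```text
(no output)
```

View pics/c1.png

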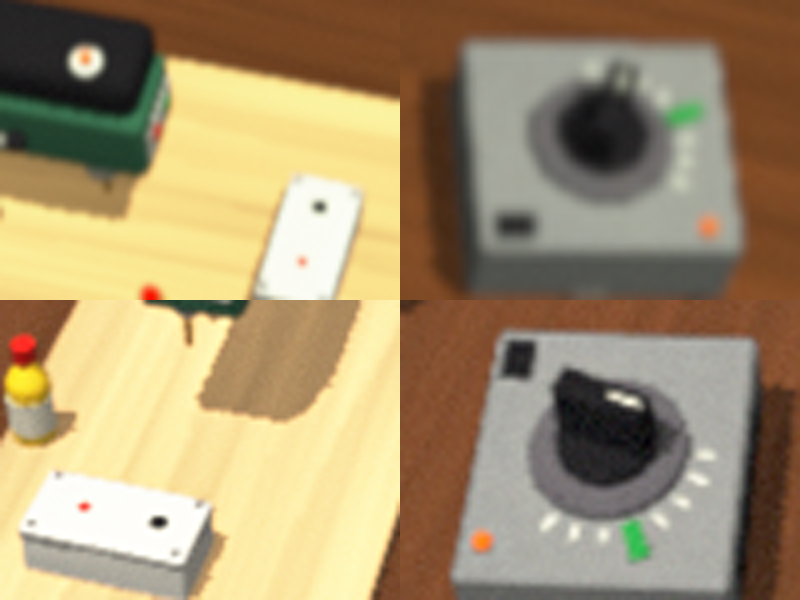

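Run:
```python
from h import *
S=lambda x,y,z:plane("scene",357+x/6.6667,225+y/6.6667,z)
D=lambda x,y,z:plane("side",175+x/5,307+y/5,z)
def two(a,b):
    (o1,d1),(o2,d2)=ray("scene",*a),ray("side",*b)
    s=np.linalg.lstsq(np.c_[d1,-d2],o2-o1,rcond=None)[0]; p,q=o1+s[0]*d1,o2+s[1]*d2; return ((p+q)/2).round(4),np.linalg.norm(p-q).round(4)
print("cap",plane("scene",221.5,205,.251).round(4))
print("tip",two((227,237),(247.5,181)),plane("scene",227,237,.063),plane("side",247.5,181,.063))
for n,r,b in(("scene",(275.5,255.25),(279.75,241.5)),("side",(221,221.7),(239.5,225.5))):
    r,b=plane(n,*r,.055),plane(n,*b,.055); print(n,"red",r.round(4),"blk",b.round(4),"L",np.linalg.norm(r-b).round(4),"yaw",np.degrees(np.arctan2(*(r-b)[1::-1])).round(1))
c=np.array([S(60,40,.058),S(316,42,.058),S(340,250,.058),S(72,248,.058)]);print("box",c.round(3),c.mean(0).round(4))
c=np.array([D(100,30,.058),D(355,40,.058),D(345,280,.058),D(55,280,.058)]);print("box",c.round(3),c.mean(0).round(4))
print("ptr scene",S(222,75,.102),"side",D(208,75,.102),D(240,105,.102), "bar back", D(160,75,.102))
print("green",S(285,115,.058),D(235,240,.058))
# board: yellow mask in scene
im=cv2.imread('pics/scene0.png');m=cv2.inRange(im,(80,150,190),(200,240,255))
k=max(cv2.findContours(m,0,2)[0],key=cv2.contourArea)
for q in cv2.approxPolyDP(k,4,True)[:,0]: print(q,plane("scene",*map(float,q),.015).round(3))
for n,q in(("oil",(207,204)),("mug",(153,312)),("radio",(137,280)),("drv1",(160,325)),("drv2",(143,407)),("meter",(327,370)),("spool",(357,150))):print(n,plane("side",*q,0).round(3))
```

```text
cap [ 0.614  -0.1143  0.251 ]
tip (array([ 0.6114, -0.1157,  0.0648]), np.float64(0.0004)) [ 0.61027493 -0.11636637  0.063     ] [ 0.61227419 -0.11748832  0.063     ]
scene red [0.6276 0.0514 0.055 ] blk [0.5754 0.0504 0.055 ] L 0.0522 yaw 1.1
side red [0.6245 0.0529 0.055 ] blk [0.5728 0.0519 0.055 ] L 0.0517 yaw 1.1
box [[0.462 0.31  0.058]
 [0.429 0.431 0.058]
 [0.541 0.458 0.058]
 [0.574 0.337 0.058]] [0.5015 0.384  0.058 ]
box [[0.567 0.343 0.058]
 [0.458 0.314 0.058]
 [0.421 0.426 0.058]
 [0.533 0.461 0.058]] [0.4948 0.3861 0.058 ]
ptr scene [0.48889975 0.38641614 0.102     ] side [0.49668969 0.37816587 0.102     ] [0.4784959  0.38786218 0.102     ] bar back [0.51566305 0.3840791  0.102     ]
green [0.47451241 0.42232818 0.058     ] [0.4704697  0.42230916 0.058     ]
[314 218] [0.432 0.131 0.015]
[242 205] [ 0.448 -0.123  0.015]
[241 223] [ 0.519 -0.103  0.015]
[230 244] [ 0.607 -0.112  0.015]
[195 237] [ 0.613 -0.233  0.015]
[180 251] [ 0.677 -0.26   0.015]
[157 246] [ 0.68  -0.34   0.015]
[157 231] [ 0.626 -0.364  0.015]
[144 262] [ 0.746 -0.357  0.015]
[297 294] [0.72  0.147 0.015]
oil [ 0.718 -0.056  0.   ]
mug [0.687 0.333 0.   ]
radio [0.771 0.257 0.   ]
drv1 [ 0.654  0.361 -0.   ]
drv2 [0.596 0.548 0.   ]
meter [0.262 0.357 0.   ]
spool [ 0.355 -0.444  0.   ]
```

Crops: in the scene view the cap is at (221.5,205), the bit tip at (227,237), and the red and black spots at (275.5,255) and (280,241.5). The side view agrees to about 2 mm. The dial pointer is about 0.2–0.4 rad from the box's -x, and the green mark sits near 70°, as expected.

```bash
cat >> h.py <<'E'
def rows(pos,rpy):
    "shift (cm) and turn (deg) in tool axes from the present pose"
    s=manip.read_state(); R=Ro.from_euler('xyz',s["eef_rot"])
    d=R.inv().apply(np.array(pos)-s["position"])*100; t=(R.inv()*Ro.from_euler('xyz',rpy)).as_rotvec(degrees=True)
    return d.round(2),t.round(1)
E
python3 - <<'E'
from h import *
for n in("scene",):
    for h in(.25,.3,.35,.4):print(h,plane("scene",162,163,h).round(3),plane("side",262,57,h).round(3))
for p in([.166,-.628,.42],[.38,-.35,.42],[.45,0,.42],[.498,.385,.30]):print(p,rows(p,[np.pi,0,.259])[0])
P=eyes.camera_params("wrist");R=Ro.from_euler('xyz',manip.read_state()["eef_rot"])
print("cam in tool",R.inv().apply(-P["R"].T@P["t"]-manip.read_state()["position"]).round(3),(P["R"]@R.as_matrix()).round(2).tolist(),P["K"][0].round(0))
E
```

```text
0.25 [ 0.515 -0.344  0.25 ] [ 0.694 -0.501  0.25 ]
0.3 [ 0.55  -0.319  0.3  ] [ 0.66  -0.404  0.3  ]
0.35 [ 0.585 -0.293  0.35 ] [ 0.625 -0.306  0.35 ]
0.4 [ 0.62  -0.268  0.4  ] [ 0.59  -0.209  0.4  ]
[0.166, -0.628, 0.42] [ -0.03  -0.03 -19.62]
[0.38, -0.35, 0.42] [ 27.77 -21.43 -19.59]
[0.45, 0, 0.42] [ 43.5  -53.47 -19.56]
[0.498, 0.385, 0.3] [ 57.99 -89.45  -7.52]
cam in tool [ 0.069 -0.    -0.149] [[-0.0, 1.0, -0.0], [-0.96, -0.0, -0.27], [-0.27, 0.0, 0.96]] [325.   0. 278.]
```

>>> send_rows(targets="0 0 -5 0 0 -8 100;0 0 -10 0 0 -16 100;6 -4 -15 0 0 -24 100;10 -8 -19 0 0 -32 100;14 -11 -23 0 0 -40 100;18 -14 -24 0 0 -48 100;22 -17 -24 0 0 -56 100;26 -20 -24 0 0 -64 100")

```text
time: 0.9
position: [0.328, -0.4175, 0.4559]
eef_rot: [3.141, 0.001, 1.381]
ft_force: [1.1, -1.1, -0.2]
opening: 0.0853
grip_force: 0.0
```

Run:
```python
from h import *
print(manip.read_state()["position"],manip.read_state()["eef_rot"])
for p in([.46,-0.05,.46],[.46,.15,.46],[.498,.385,.30]):print(p,rows(p,[np.pi,0,3.0]))
```

```text
[ 0.32797554 -0.41746681  0.45586886] [3.14053622e+00 9.42067165e-04 1.38089152e+00]
[0.46, -0.05, 0.46] (array([38.58,  6.03, -0.44]), array([  0. ,   0.1, -92.8]))
[0.46, 0.15, 0.46] (array([58.22,  2.25, -0.47]), array([  0. ,   0.1, -92.8]))
[0.498, 0.385, 0.3] (array([82.03,  1.53, 15.51]), array([  0. ,   0.1, -92.8]))
```

>>> send_rows(targets="5 1 0 0 0 -8 100;10 2 0 0 0 -16 100;15 3 0 0 0 -24 100;20 4 0 0 0 -32 100;25 5 0 0 0 -40 100;30 5.5 0 0 0 -48 100;35 6 0 0 0 -56 100;40 6 0 0 0 -64 100")

```text
time: 1.7
position: [0.4627, -0.0413, 0.4545]
eef_rot: [-3.142, -0.0, 2.499]
ft_force: [1.4, -0.4, -0.3]
opening: 0.0852
grip_force: 0.0
```

Run:
```python
from h import *
print(manip.read_state()["position"],manip.read_state()["eef_rot"])
for p in([.46,.15,.46],[.498,.385,.26]):print(p,rows(p,[np.pi,0,3.0]))
```

```text
[ 0.4627242  -0.04127783  0.45449292] [-3.14151147e+00 -8.03209222e-05  2.49852632e+00]
[0.46, 0.15, 0.46] (array([11.69, 15.14, -0.55]), array([ -0. ,  -0. , -28.7]))
[0.498, 0.385, 0.26] (array([22.74, 36.23, 19.45]), array([ -0. ,  -0. , -28.7]))
```

>>> send_rows(targets="3 4 0 0 0 -8 100;6 8 0 0 0 -16 100;9 12 1 0 0 -24 100;12 16 4 0 0 -28 100;15 20 7 0 0 -28 100;18 25 12 0 0 -28 100;21 31 16 0 0 -28 100;22.7 36.2 20 0 0 -28 100")

```text
time: 2.5
position: [0.4825, 0.3131, 0.3047]
eef_rot: [-3.142, -0.0, 2.982]
ft_force: [0.8, -0.7, 0.5]
opening: 0.0852
grip_force: 0.0
```

>>> send_rows(targets="0 0 0 0 0 0 100;0 0 0 0 0 0 100")

```text
time: 2.7
position: [0.4824, 0.3116, 0.3047]
eef_rot: [-3.14, -0.002, 2.983]
ft_force: [-0.9, 0.3, -0.1]
opening: 0.0851
grip_force: 0.0
```

Run:
```python
from h import *
s=manip.read_state();print(s["position"],s["eef_rot"],s["joint_pos"],s["time"])
import pickle
P=eyes.camera_params("wrist");im=eyes.snapshot("wrist");pickle.dump(P,open("P1.pkl","wb"));cv2.imwrite("pics/w1.png",im)
c=proj("wrist",[.498,.385,.09],P);print(c)
x,y=[int(v) for v in c-[80,60]];print(x,y);cv2.imwrite("pics/w1c.png",cv2.resize(im[max(y,0):max(y,0)+120,x:x+160],(800,600),interpolation=cv2.INTER_CUBIC))
```

```text
[0.48242879 0.31164665 0.30469501] [-3.13979207e+00 -1.95398350e-03  2.98315287e+00] [ 5.20887906e-01  3.02501305e-01  1.67054141e+00 -1.88029118e-04
  1.17120138e+00 -8.91397011e-01] 2.7
[343.40294028 188.54321078]
263 128
```

View pics/w1c.png

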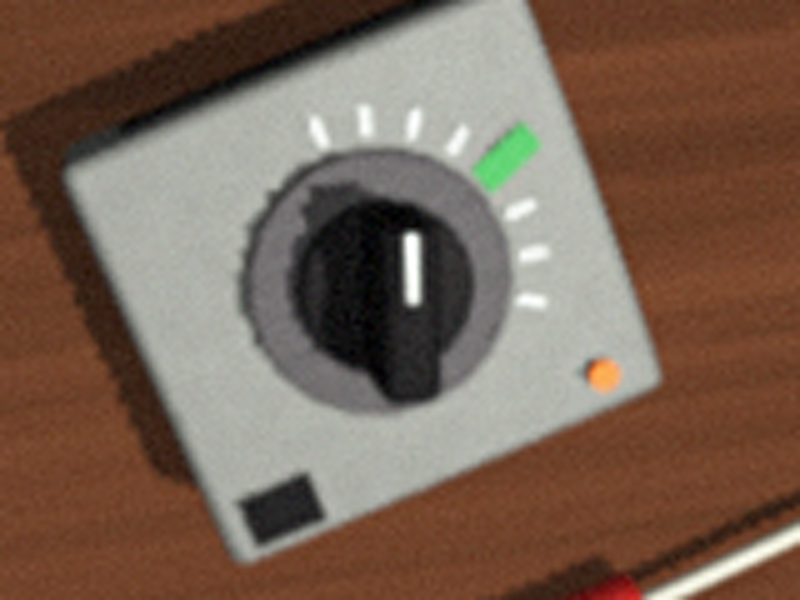

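The wrist crop shows the pointer line from (411,232) to (413,305), the green mark's centre at (506,157), the disc's centre near (380,280), and box corners at (68,170), (660,380) and (240,560).

Run:
```python
from h import *
import pickle;P=pickle.load(open("P1.pkl","rb"))
W=lambda x,y,z:plane("wrist",263+x/5,128+y/5,z,P)
disc=np.mean([W(380+131*np.cos(a),280+131*np.sin(a),.072) for a in np.arange(0,6.28,.1)],0)
c=[W(68,170,.058),W(527,-5,.058),W(660,380,.058),W(240,560,.058)]
bx=np.mean(c,0);print("disc",disc.round(4),"box",bx.round(4),[np.linalg.norm(c[i]-c[i-1]).round(4) for i in range(4)])
ang=lambda v:np.degrees(np.arctan2(v[1],v[0]))
print("yaws",ang(c[3]-c[0]),ang(c[2]-c[1]),ang(c[1]-c[0])-90,ang(c[2]-c[3])-90)
p0,p1=W(411,232,.102),W(413,305,.102);be=W(405,400,.102)
print("ptr",ang(p0-p1),ang(p0-be),"barc",((p0+be)/2).round(4),np.linalg.norm(p0-be))
g=W(506,157,.058)
for k in(disc,bx):print("green dir",ang(g-k),"ptr",ang(p0-k))
```

```text
disc [0.4961 0.3837 0.072 ] box [0.4989 0.3857 0.058 ] [np.float64(0.1108), np.float64(0.1221), np.float64(0.1066), np.float64(0.1208)]
yaws 14.73024231291521 14.07743109896923 12.839448933390912 14.799987289873172
ptr 175.00580513884486 171.5687806976806 barc [0.4987 0.384  0.102 ] 0.03858111100030151
green dir 122.21193435727814 ptr 169.17189229159482
green dir 126.70431703459766 ptr 176.7078793967715
```

Run:
```python
from h import *
for z in(.15,.099):print(rows([.498,.3848,z],[np.pi,0,np.radians(174.5)]))
```

```text
(array([-0.33,  7.53, 15.57]), array([-0. , -0. , -3.6]))
(array([-0.33,  7.54, 20.67]), array([-0. , -0. , -3.6]))
```

>>> send_rows(targets="-0.1 4 3 0 0 -3.6 50;-0.3 7.5 6 0 0 -3.6 50;-0.3 7.5 10 0 0 -3.6 50;-0.3 7.5 14 0 0 -3.6 50;-0.3 7.5 17 0 0 -3.6 50;-0.3 7.5 19 0 0 -3.6 50;-0.3 7.5 20.5 0 0 -3.6 50;-0.3 7.5 20.5 0 0 -3.6 50")

```text
time: 3.55
position: [0.4979, 0.3837, 0.1002]
eef_rot: [-3.141, -0.001, 3.043]
ft_force: [-0.3, -0.8, -0.6]
opening: 0.0425
grip_force: 0.0
```

>>> send_rows(targets="0 0 0 0 0 0 50;0 0 0 0 0 0 50")

```text
time: 3.75
position: [0.4989, 0.3852, 0.1025]
eef_rot: [3.14, 0.002, 3.044]
ft_force: [-0.3, 0.0, 0.0]
opening: 0.0426
grip_force: 0.0
```

Run:
```python
from h import *
s=manip.read_state();print(s["position"],s["eef_rot"],s["ft_force"],s["time"])
print(rows([.498,.3848,.099],[np.pi,0,np.radians(174.5)]))
P=eyes.camera_params("wrist");im=eyes.snapshot("wrist")
c=proj("wrist",[.498,.385,.09],P);x,y=[int(v) for v in c-[120,90]];x=max(x,0);y=max(y,0);print(c,x,y);cv2.imwrite("pics/w2c.png",cv2.resize(im[y:y+180,x:x+240],(800,600)))
```

```text
[0.49890303 0.38520621 0.10247724] [3.14011968e+00 1.73101554e-03 3.04407492e+00] [-0.28210209  0.04504092  0.021929  ] 3.75
(array([ 0.09, -0.05,  0.35]), array([ 0.1,  0.1, -0.1]))
[277.56369584 254.00869321] 157 164
```

View pics/w2c.png

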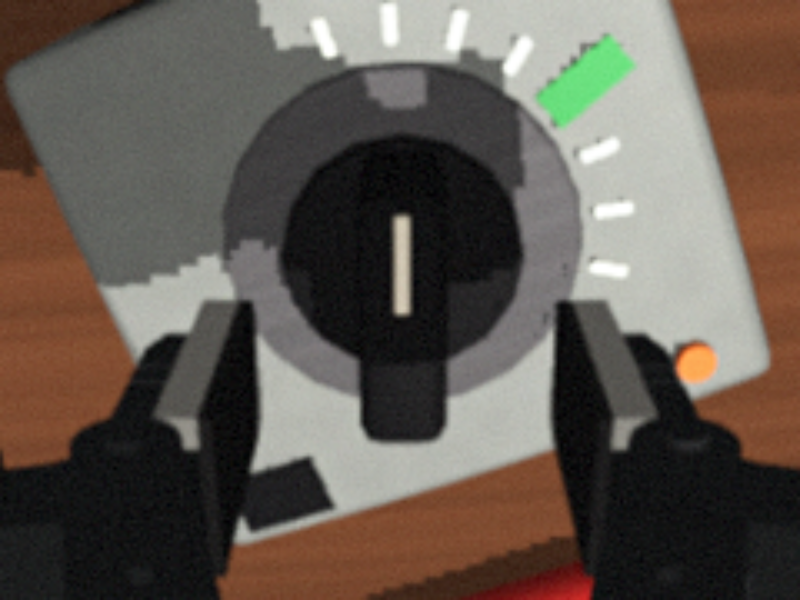

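The bar stands upright midway between the fingers (line at crop column 402, fingers at 255 and 555), so it's aligned. I'll lower slightly, then close.

>>> send_rows(targets="0 0 0.4 0 0 0 50;0 0 0.4 0 0 0 0;0 0 0.4 0 0 0 0;0 0 0.4 0 0 0 0;0 0 0.4 0 0 0 0;0 0 0.4 0 0 0 0")

```text
time: 4.4
position: [0.498, 0.3849, 0.0969]
eef_rot: [-3.142, -0.0, 3.044]
ft_force: [0.0, 0.5, 0.4]
opening: 0.0001
grip_force: 0.0
```

>>> send_rows(targets="0 0 0.1 0 0 0 0;0 0 0.2 0 0 0 0;0 0 0.2 0 0 0 0")

```text
time: 4.7
position: [0.4981, 0.3849, 0.0951]
eef_rot: [3.141, 0.0, 3.044]
ft_force: [0.2, -1.7, 5.2]
opening: -0.0002
grip_force: 2.6
```

The fingers shut without holding the bar, so I'll look.

Run:
```python
from h import *
P=eyes.camera_params("wrist");im=eyes.snapshot("wrist")
a=cv2.resize(im[164:344,157:397],(400,300))
b=cv2.resize(eyes.snapshot("side")[290:380,160:280],(400,300))
cv2.imwrite("pics/w3c.png",np.hstack([a,b]))
```

```text
(no output)
```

View pics/w3c.png

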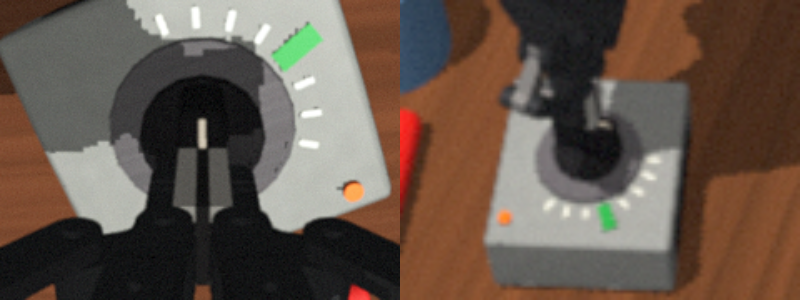

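Run:
```python
from h import *
s=manip.read_state();R=Ro.from_euler('xyz',s["eef_rot"]);print(s["position"],s["ft_force"],s["opening"],s["joint_pos"][5],manip.tip_reach)
for x in(.011,0,-.011):
  for z in(-.01,0,.01,.022): print(x,z,proj("wrist",R.apply([x,0,z])+s["position"]).round(1))
print(proj("wrist",[.498,.385,.102]).round(1))
```

```text
[0.49805845 0.38495131 0.09512712] [-0.58798223 -0.17352968  5.80228294] -0.00028027979088666766 -0.8637131717814897 0.022
0.011 -0.01 [278.1 253. ]
0.011 0 [278.2 245.1]
0.011 0.01 [278.2 238.1]
0.011 0.022 [278.2 230.6]
0 -0.01 [278.1 274.1]
0 0 [278.2 265.3]
0 0.01 [278.2 257.4]
0 0.022 [278.2 248.9]
-0.011 -0.01 [278.2 294. ]
-0.011 0 [278.2 284.4]
-0.011 0.01 [278.2 275.7]
-0.011 0.022 [278.2 266.4]
[278.2 271.2]
```

The visible fingertips seem to sit on top of the bar. I'll reopen and descend in small steps, watching the force.

>>> send_rows(targets="0 0 -0.5 0 0 0 50;0 0 -0.5 0 0 0 50;0 0 -0.5 0 0 0 50;0 0 0 0 0 0 50;0 0 0.4 0 0 0 50;0 0 0.8 0 0 0 50")

```text
time: 5.4
position: [0.4978, 0.3847, 0.0862]
eef_rot: [-3.141, -0.0, 3.044]
ft_force: [0.1, -1.2, 0.0]
opening: 0.0428
grip_force: 0.0
```

>>> send_rows(targets="0 0 0.2 0 0 0 50;0 0 0.4 0 0 0 50;0 0 0.6 0 0 0 50")

```text
time: 5.7
position: [0.498, 0.3849, 0.0807]
eef_rot: [-3.142, -0.0, 3.044]
ft_force: [-0.0, 0.6, -0.4]
opening: 0.0428
grip_force: 0.0
```

>>> send_rows(targets="0 0 0 0 0 0 0;0 0 0 0 0 0 0;0 0 0 0 0 0 0;0 0 0 0 0 0 0;0 0 0 0 0 0 0")

```text
time: 6.2
position: [0.4981, 0.385, 0.0811]
eef_rot: [3.141, 0.0, 3.044]
ft_force: [-0.7, -0.8, 3.8]
opening: 0.0122
grip_force: 59.0
```

Run:
```python
from h import *
s=manip.read_state();print(s)
im=eyes.snapshot("wrist")
a=cv2.resize(im[164:344,157:397],(400,300))
b=cv2.resize(eyes.snapshot("side")[300:360,180:260],(400,300))
cv2.imwrite("pics/w4c.png",np.hstack([a,b]))
```

```text
{'time': 6.2, 'joint_pos': array([ 6.09844369e-01,  6.17165596e-01,  1.76365882e+00, -3.08288799e-05,
        7.60485197e-01, -8.63800045e-01]), 'joint_velocities': array([-0.00037699, -0.00224034,  0.00078624, -0.00054978,  0.00124346,
        0.00070144]), 'joint_efforts': array([ -0.10491011, -95.4574728 , -32.35657454,   0.12060162,
        -0.46138407,   0.12876499]), 'position': array([0.49807529, 0.3849521 , 0.08111111]), 'eef_rot': array([3.14142496e+00, 2.29007716e-04, 3.04446305e+00]), 'ft_force': array([-0.7245939 , -0.8055747 ,  3.84717308]), 'torque': array([-0.18423276,  0.20763724,  0.18671222]), 'grip_force': 59.03045296669006, 'opening': 0.012225749180957882}
```

View pics/w4c.png

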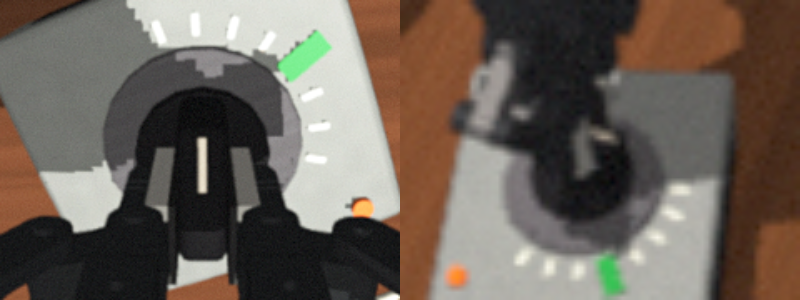

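Now the bar is held (opening 12 mm, line centred between the fingers). The real fingertips end about 29 mm farther back than stated. Now I'll press down.

>>> send_rows(targets="0 0 0.1 0 0 0 0;0 0 0.2 0 0 0 0;0 0 0.2 0 0 0 0")

```text
time: 6.6
position: [0.4983, 0.3851, 0.0809]
eef_rot: [3.141, 0.001, 3.044]
ft_force: [-8.2, -5.5, 33.4]
opening: 0.0121
grip_force: 63.0
```

>>> send_rows(targets="0 0 -0.13 0 0 0 0;0 0 -0.13 0 0 0 0")

```text
time: 6.8
position: [0.4982, 0.385, 0.081]
eef_rot: [3.141, 0.001, 3.044]
ft_force: [-3.6, -3.4, 17.2]
opening: 0.0122
grip_force: 61.1
```

>>> send_rows(targets="0 0 -0.03 0 0 4 0;0 0 -0.03 0 0 8 0;0 0 -0.03 0 0 12 0;0 0 -0.03 0 0 16 0;0 0 -0.03 0 0 20 0;0 0 -0.03 0 0 24 0;0 0 -0.03 0 0 24 0")

```text
time: 7.5
position: [0.4982, 0.3853, 0.081]
eef_rot: [3.141, 0.0, 2.623]
ft_force: [-2.0, 0.2, 10.9]
opening: 0.0128
grip_force: 60.4
```

```bash
cat > meas.py <<'E'
from h import *
s=manip.read_state();P=eyes.camera_params("wrist");im=eyes.snapshot("wrist");cv2.imwrite("pics/m.png",im)
hsv=cv2.cvtColor(im,cv2.COLOR_BGR2HSV)
c=proj("wrist",[.498,.385,.08],P)
def big(m,R):
    yy,xx=np.mgrid[:420,:560];m=m&(255*(np.hypot(xx-c[0],yy-c[1])<R)).astype(np.uint8)
    k=[q for q in cv2.findContours(m,0,2)[0] if cv2.contourArea(q)>8];return sorted(k,key=cv2.contourArea)[::-1]
g=big(cv2.inRange(hsv,(45,80,80),(80,255,255)),150)
M=cv2.moments(g[0]);G=plane("wrist",M["m10"]/M["m00"],M["m01"]/M["m00"],.058,P)
ang=lambda v:np.degrees(np.arctan2(v[1],v[0]))
print("green",G.round(4),"dir from (.498,.385)",ang(G-[.498,.385,.058]).round(1))
o=big(cv2.inRange(hsv,(5,150,150),(20,255,255)),200)
for q in o[:1]:
    M=cv2.moments(q);L=plane("wrist",M["m10"]/M["m00"],M["m01"]/M["m00"],.058,P);print("led",L.round(4))
w=big(cv2.inRange(im,(120,130,140),(255,255,255))&cv2.inRange(hsv,(0,0,120),(179,60,255)),40)
for q in w[:4]:
    (x,y),(a,b),t=cv2.minAreaRect(q);bp=cv2.boxPoints(((x,y),(a,b),t));e=[(bp[0]+bp[1])/2,(bp[2]+bp[3])/2] if np.linalg.norm(bp[0]-bp[1])<np.linalg.norm(bp[1]-bp[2]) else [(bp[1]+bp[2])/2,(bp[3]+bp[0])/2]
    A,B=[plane("wrist",*map(float,v),.102,P) for v in e];print("white",(x,y),(a,b),A.round(4),B.round(4),ang(A-B).round(1))
print("tool x dir",np.degrees(s["eef_rot"][2]),s["position"].round(4),s["ft_force"].round(1),s["time"])
E
python3 meas.py
```

```text
green [0.4716 0.4213 0.058 ] dir from (.498,.385) 126.0
led [0.5318 0.4413 0.058 ]
white (278.5, 262.5) (33.0, 5.0) [0.4818 0.3945 0.102 ] [0.4955 0.3866 0.102 ] 150.3
tool x dir 150.26890773578728 [0.4982 0.3853 0.081 ] [-2.   0.2 10.9] 7.5
```

>>> send_rows(targets="0 0 0 0 0 4 0;0 0 0 0 0 8 0;0 0 0 0 0 12 0;0 0 0 0 0 16 0;0 0 0 0 0 20 0;0 0 0 0 0 24.5 0;0 0 0 0 0 24.5 0")

```text
time: 8.25
position: [0.4984, 0.3854, 0.0811]
eef_rot: [3.14, -0.0, 2.195]
ft_force: [-1.7, 1.6, 10.2]
opening: 0.0125
grip_force: 60.2
```

```bash
python3 meas.py
```

```text
green [0.4715 0.4212 0.058 ] dir from (.498,.385) 126.1
led [0.4718 0.4348 0.058 ]
white (302.96173095703125, 267.71630859375) (31.245792388916016, 10.320084571838379) [0.4963 0.4032 0.102 ] [0.5077 0.393  0.102 ] 137.9
white (278.0, 262.5) (33.0, 6.0) [0.487  0.4002 0.102 ] [0.4962 0.3874 0.102 ] 125.7
white (253.86924743652344, 263.5461730957031) (10.046813011169434, 21.954147338867188) [0.4809 0.392  0.102 ] [0.4858 0.3826 0.102 ] 117.7
white (254.25, 289.75) (12.015693664550781, 6.490228652954102) [0.4881 0.3777 0.102 ] [0.4936 0.3755 0.102 ] 158.7
tool x dir 125.74273827230073 [0.4984 0.3854 0.0811] [-1.7  1.6 10.2] 8.25
```

>>> send_rows(targets="0 0 -0.06 0 0 0 0;0 0 -0.06 0 0 0 50;0 0 -0.06 0 0 0 50;0 0 -0.06 0 0 0 50;0 0 -3 0 0 0 50;0 0 -7 0 0 0 50;0 0 -11 0 0 0 50;0 0 -12 0 0 0 50")

```text
time: 9.1
position: [0.4997, 0.3861, 0.2049]
eef_rot: [3.136, 0.0, 2.198]
ft_force: [0.8, -0.1, -0.7]
opening: 0.043
grip_force: 0.0
```

```bash
python3 meas.py
python3 - <<'E'
from h import *
s=manip.read_state();print(s["joint_pos"])
for yaw in (0,np.pi):
  R=Ro.from_euler('z',1.2,degrees=True)*Ro.from_euler('y',-35,degrees=True)*Ro.from_euler('xyz',[np.pi,0,yaw]);print(R.as_matrix()[:,2],R.as_euler('xyz'), (Ro.from_euler('xyz',s["eef_rot"]).inv()*R).as_rotvec(degrees=True))
E
```

```text
green [0.4711 0.4204 0.058 ] dir from (.498,.385) 127.3
led [0.4927 0.4304 0.058 ]
white (275.5, 203.5) (79.0, 79.0) [0.5203 0.4081 0.102 ] [0.4688 0.371  0.102 ] 35.8
tool x dir 125.92912184201705 [0.4997 0.3861 0.2049] [ 0.8 -0.1 -0.7] 9.1
[ 6.09836286e-01  4.70663561e-01  1.66744090e+00 -2.79632633e-05
  9.97912844e-01 -1.72746575e-02]
[ 0.57345064  0.01201208 -0.81915204] [ 3.14159265 -0.61086524  0.02094395] [-37.6758252   19.48967608 120.12846021]
[ 0.57345064  0.01201208 -0.81915204] [ 3.14159265  0.61086524 -3.1206487 ] [-16.57972891 -32.05055671 -53.56565393]
```

>>> send_rows(targets="0 0 0 0 0 0 50")

```text
time: 9.25
position: [0.4981, 0.3849, 0.2005]
eef_rot: [3.141, 0.0, 2.198]
ft_force: [-0.9, 0.7, -1.4]
opening: 0.0428
grip_force: 0.0
```

```bash
sed -i 's/(120,130,140),(255,255,255)/(195,195,195),(255,255,255)/; s/,40)$/,25)/' meas.py; python3 meas.py
cat >> h.py <<'E'
def lean(yaw,l):return (Ro.from_euler('z',yaw,degrees=True)*Ro.from_euler('y',-l,degrees=True)*Ro.from_euler('xyz',[np.pi,0,np.pi])).as_euler('xyz')
def tcp(tip,yaw,l,off): # TCP for a wanted tip point lying at tool z = off
    return np.array(tip)-Ro.from_euler('xyz',lean(yaw,l)).apply([0,0,off])
E
python3 - <<'E'
from h import *
from scipy.optimize import least_squares
D=np.array([[.4808,1.5969,.6496,.2238],[.3025,1.6705,.5743,.3047],[.6172,1.7637,.6295,.0811],[.4707,1.6674,.6315,.2049]])
f=lambda p:np.r_[p[0]+p[1]*np.sin(D[:,0])+p[2]*np.sin(D[:,0]+D[:,1])-D[:,2],p[3]+p[1]*np.cos(D[:,0])+p[2]*np.cos(D[:,0]+D[:,1])-D[:,3]]
o=least_squares(f,[0,.6,.6,0]);print(o.x,abs(o.fun).max())
s=manip.read_state()
print(rows(tcp([.575,.052,.17],1.2,38,-.02),lean(1.2,38)))
E
```

```text
green [0.4711 0.4203 0.058 ] dir from (.498,.385) 127.3
led [0.4923 0.4315 0.058 ]
white (277.5, 198.5) (19.0, 3.0) [0.4864 0.3993 0.102 ] [0.4953 0.3869 0.102 ] 125.9
tool x dir 125.9284666492612 [0.4981 0.3849 0.2005] [-0.9  0.7 -1.4] 9.25
[ 0.00439897  0.55893529  0.4404034  -0.05668093] 0.0022026283073385278
(array([-32.17, -12.22,   4.53]), array([-18.4, -35. , -53.1]))
```

The pointer line, extended, hits the green centroid (0.471, 0.420), so the dial is set. Next is the hover pose over the case.

>>> send_rows(targets="-4 -1.5 0 -2 -4 -6.5 100;-8 -3 0 -4.6 -8.7 -13.2 100;-12 -4.5 0 -7 -13 -20 100;-16 -6 1 -9 -17.5 -26.5 100;-20 -7.5 2 -11.5 -22 -33 100;-24 -9 3 -14 -26 -40 100;-28 -10.6 4 -16 -30.5 -46.5 100;-32.2 -12.2 4.5 -18.4 -35 -53.1 100")

```text
time: 10.1
position: [0.5835, 0.1085, 0.1751]
eef_rot: [3.092, 0.553, 2.929]
ft_force: [1.1, -0.3, 0.3]
opening: 0.0852
grip_force: 0.0
```

>>> send_rows(targets="0 0 0 0 0 0 100;0 0 0 0 0 0 100")

```text
time: 10.3
position: [0.5844, 0.1086, 0.1762]
eef_rot: [3.09, 0.554, 2.924]
ft_force: [0.1, 0.5, 0.1]
opening: 0.0856
grip_force: 0.0
```

```bash
cat > case.py <<'E'
from h import *
s=manip.read_state();P=eyes.camera_params("wrist");im=eyes.snapshot("wrist");cv2.imwrite("pics/w5.png",im)
print(s["position"].round(4),s["eef_rot"].round(3),s["joint_pos"].round(3),s["time"])
for n in("wrist","side","scene"):
    i=im if n=="wrist" else eyes.snapshot(n); p=P if n=="wrist" else eyes.camera_params(n)
    if n!="wrist":cv2.imwrite(f"pics/{n}5.png",i)
    h=cv2.cvtColor(i,cv2.COLOR_BGR2HSV);m=cv2.inRange(h,(0,120,120),(6,255,255))|cv2.inRange(h,(174,120,120),(179,255,255))
    for q in cv2.findContours(m,0,2)[0]:
        M=cv2.moments(q)
        if M["m00"]<2:continue
        X=plane(n,M["m10"]/M["m00"],M["m01"]/M["m00"],.055,p)
        if .5<X[0]<.68 and -.2<X[1]<.12: print(n,"red",(round(M["m10"]/M["m00"],1),round(M["m01"]/M["m00"],1)),M["m00"],X.round(4))
E
python3 case.py
python3 - <<'E'
from h import *
s=manip.read_state();q=s["joint_pos"];r=np.hypot(*s["position"][:2]);S=q[1]+q[2]
T=np.pi-(q[1]+q[2]+q[4]);print("lean",np.degrees(T))
rw=.0044+.5589*np.sin(q[1])+.4404*np.sin(S);print("Lt",(r-rw)/np.sin(T))
a=cv2.imread("pics/w5.png");b=cv2.imread("pics/side5.png")
cv2.imwrite("pics/v5.png",np.hstack([cv2.resize(a,(400,300)),cv2.resize(b[120:270,150:350],(400,300),interpolation=cv2.INTER_CUBIC)]))
E
```

```text
[0.5844 0.1086 0.1762] [3.09  0.554 2.924] [ 0.257  0.316  2.232 -1.235  0.207  0.065] 10.3
wrist red (216.5, 182.6) 47.5 [0.626  0.0506 0.055 ]
lean 22.203370036311995
Lt 0.45204614303372986
```

View pics/v5.png

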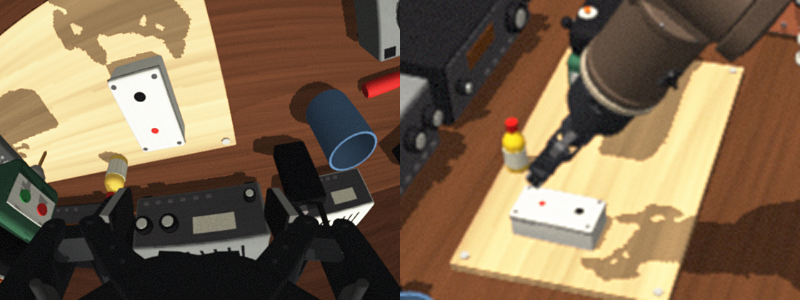

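The wrist view shows the red spot at (216.5,182.6), i.e. (0.626, 0.051), which matches. The wrist joint is near its singularity here (q5 small, q4 heading for its limit), so I'll fit a kinematic model and plan a route to the q4≈π branch.

```bash
cat > kin.py <<'E'
from h import *
from scipy.optimize import least_squares
lo=np.array([-2.75,-.82,.23,-1.56,.09,-2.92]);hi=np.array([2.75,2.05,2.67,4.7,2.69,2.92])
def fk(q,p=(.0044,.5589,.4404,.274,.331),s4=1):
    S=q[1]+q[2];R=Ro.from_euler('ZYZYZ',[q[0],S,s4*q[3],q[4],q[5]+np.pi/2]) if 0 else Ro.from_euler('z',q[0])*Ro.from_euler('y',S)*Ro.from_euler('z',s4*q[3])*Ro.from_euler('y',q[4])*Ro.from_euler('z',q[5]+np.pi/2)
    r=p[0]+p[1]*np.sin(q[1])+p[2]*np.sin(S);w=np.array([r*np.cos(q[0]),r*np.sin(q[0]),p[3]+p[1]*np.cos(q[1])+p[2]*np.cos(S)])
    return w+p[4]*R.apply([0,0,1]),R
def ik(pos,R,q0):
    f=lambda q:np.r_[(fk(q)[0]-pos)*5,(R.inv()*fk(q)[1]).as_rotvec(),1e-4*(q-q0)]
    o=least_squares(f,np.clip(q0,lo+1e-6,hi-1e-6),bounds=(lo,hi));return o.x,np.linalg.norm(o.fun[:6])
def tilt(az,l,yaw=1.2):return Ro.from_euler('z',az,degrees=True)*Ro.from_euler('y',-l,degrees=True)*Ro.from_euler('z',yaw-az,degrees=True)*Ro.from_euler('xyz',[np.pi,0,np.pi])
E
python3 - <<'E'
from kin import *
s=manip.read_state();q=s["joint_pos"]
for s4 in(1,-1):
    p,R=fk(q,s4=s4);print(s4,(p-s["position"]).round(4),np.degrees((R.inv()*Ro.from_euler('xyz',s["eef_rot"])).magnitude()))
goal=[.572,-.116,.016]
for n,pos in(("start",[.584,.052,.016]),("goal",goal)):
  for l in(30,38):
    for q0 in([-.2,.6,2.3,3.1,.5,1.6],[-.2,.6,2.3,0,.3,-1.5]):
        x,e=ik(np.array(pos),tilt(1.2,l),np.array(q0));print(n,l,x.round(2),round(e,4))
R=Ro.from_euler('xyz',s["eef_rot"])
for z in(-.03,-.02,-.01,0,.01,.022):print(z,[proj("side",s["position"]+R.apply([0,y,z])).round(1).tolist() for y in(-.05,.05)])
E
```

```text
1 [-0.0007 -0.0219 -0.0175] 5.5218611513760345e-14
-1 [-0.0336  0.1025 -0.0175] 141.58528750683925
start 30 [0.12 0.61 2.31 3.3  0.3  1.5 ] 0.0
start 30 [ 0.14  0.58  2.19 -1.56  0.09  0.11] 0.159
start 38 [0.12 0.66 2.4  3.26 0.58 1.56] 0.0
start 38 [ 0.14  0.57  2.19 -1.56  0.09  0.11] 0.2888
goal 30 [-0.29  0.61  2.3   2.63  0.31  1.79] 0.0
goal 30 [-0.24  0.58  2.18  1.11  0.09 -2.92] 0.1751
goal 38 [-0.32  0.66  2.39  2.76  0.58  1.63] 0.0
goal 38 [-0.24  0.57  2.17  1.12  0.09 -2.92] 0.3081
-0.03 [[239.4, 186.1], [216.1, 209.6]]
-0.02 [[237.6, 188.2], [214.4, 211.7]]
-0.01 [[235.9, 190.3], [212.8, 213.7]]
0 [[234.2, 192.4], [211.1, 215.8]]
0.01 [[232.5, 194.5], [209.5, 217.8]]
0.022 [[230.5, 196.9], [207.5, 220.2]]
```

```bash
cat > kin2.py <<'E'
import kin
from kin import *
def fk(q,p=None):
    p=PAR if p is None else p
    S=q[1]+q[2];A=Ro.from_euler('z',q[0])*Ro.from_euler('y',S);B=A*Ro.from_euler('z',q[3]);C=B*Ro.from_euler('y',q[4]);R=C*Ro.from_euler('z',q[5]+np.pi/2)
    r=p[0]+p[1]*np.sin(q[1]);w=Ro.from_euler('z',q[0]).apply([r,0,p[3]+p[1]*np.cos(q[1])])
    return w+A.apply([p[6],0,p[2]])+B.apply([p[5],0,0])+R.apply([0,0,p[4]]),R
D=[([-1.35861,.480831,1.596872,-.00002,1.065094,-.04658],[.16626,-.62794,.22377]),
([.520888,.302501,1.670541,-.000188,1.171201,-.891397],[.482429,.311647,.304695]),
([.609844,.617166,1.763659,-.00003,.760485,-.8638],[.498075,.384952,.081111]),
([.609836,.470664,1.667441,-.00003,.997913,-.017275],[.4997,.3861,.2049]),
([.257,.316,2.232,-1.235,.207,.065],[.5844,.1086,.1762])]
o=least_squares(lambda p:np.r_[np.ravel([fk(np.array(a),p)[0]-b for a,b in D]),1e-3*(p-np.array([0,.56,.44,.27,.33,0,0]))],[0,.56,.44,.27,.33,0,0])
PAR=o.x;kin.fk=fk
if __name__=="__main__":print(PAR.round(4),np.round(o.fun[:15]*1000,1))
E
python3 kin2.py
python3 - <<'E'
from kin2 import *
for n,pos in(("start",[.584,.052,.016]),("goal",[.572,-.116,.016])):
  for l in(30,38):
    x,e=ik(np.array(pos),tilt(1.2,l),np.array([-.2,.6,2.3,3.1,.5,1.6]));print(n,l,x.round(2),round(e,4))
# path: upright -> tilt to the left -> turn the lean to +x
q=manip.read_state()["joint_pos"];s=manip.read_state()
for pos,az,l in([[.58,.05,.24],90,12],[[.58,.05,.24],90,20],[[.58,.05,.24],70,25],[[.58,.05,.24],50,30],[[.58,.05,.24],30,34],[[.58,.05,.24],1.2,38],[[.58,.05,.15],1.2,38]):
    q,e=ik(np.array(pos),tilt(az,l),q);print(az,l,q.round(2),round(e,4))
E
```

```text
[-0.0012  0.619   0.4458  0.3806  0.446  -0.0454  0.0954] [-29.4  -7.5  -0.5  14.3 -26.7   0.3  16.9 -25.1   1.   17.6 -24.7  -0.3
   0.1  -0.1  -0.5]
start 30 [0.11 0.66 2.21 3.32 0.25 1.48] 0.0
start 38 [0.13 0.79 2.32 3.26 0.63 1.56] 0.0
goal 30 [-0.27  0.67  2.21  2.59  0.28  1.85] 0.0
goal 38 [-0.34  0.78  2.31  2.76  0.61  1.6 ] 0.0
90 12 [-0.05  0.38  1.74  0.24  1.04 -1.77] 0.0
90 20 [-0.15  0.41  1.74  0.39  1.08 -1.94] 0.0
70 25 [-0.2   0.35  1.88  0.55  0.92 -2.13] 0.0
50 30 [-0.2   0.28  2.04  0.75  0.7  -2.35] 0.0
30 34 [-0.1   0.2   2.2   0.98  0.41 -2.54] 0.0
1.2 38 [ 0.08  0.16  2.31 -1.13  0.09 -0.39] 0.0505
1.2 38 [ 0.08  0.33  2.26 -1.56  0.09  0.04] 0.1311
```

```bash
sed -i 's/apply(\[r,0,p\[3\]/apply([r,p[7],p[3]/; s/B.apply(\[p\[5\],0,0\])/B.apply([p[5],0,0])/; s/\.33,0,0\]/.33,0,0,0]/g' kin2.py; python3 kin2.py
python3 - <<'E'
from kin2 import *
for n,pos in(("start",[.584,.052,.016]),("goal",[.572,-.116,.016])):
  for l in(30,38):
    x,e=ik(np.array(pos),tilt(1.2,l),np.array([-.2,.6,2.3,3.1,.5,1.6]));print(n,l,x.round(2),round(e,4))
E
```

```text
[1.000e-04 5.961e-01 4.450e-01 3.148e-01 3.755e-01 1.000e-03 3.090e-02
 3.030e-02] [ 0.   0.   0.1  0.1  0.   0.1  0.1  0.   0.  -0.1 -0.1 -0.3 -0.   0.
  0. ]
start 30 [0.04 0.66 2.34 3.17 0.38 1.56] 0.0
start 38 [0.05 0.74 2.44 3.17 0.7  1.57] 0.0
goal 30 [-0.38  0.66  2.33  2.61  0.39  1.72] 0.0
goal 38 [-0.43  0.74  2.43  2.71  0.68  1.55] 0.0
```

Model fits to 0.1 mm, and the q4≈π branch reaches both poses. I'll go there along a smooth joint path, converted to rows.

```bash
cat > plan.py <<'E'
from kin2 import *
import sys
qg,e=ik(tcp([.570,.051,float(sys.argv[1])],1.2,38,-.022),Ro.from_euler('xyz',lean(1.2,38)),np.array([.05,.6,2.4,3.17,.7,1.57]))
s=manip.read_state();q=s["joint_pos"].copy();q0=q.copy();p0,R0=s["position"],Ro.from_euler('xyz',s["eef_rot"])
print("goal",qg.round(3),round(e,4),"now",q.round(2))
for i in range(8):
    d=qg-q;n=max(1,np.max(np.abs(d)/np.array([.1,.1,.12,.17,.12,.17])))
    # keep tool turn per row under 8.3 deg
    while True:
        qn=q+d/n
        if qn[3]<2.6:qn[4]=max(q[4]-.02,min(qn[4],.5)) 
        p,R=fk(qn);pp,Rp=fk(q)
        if (Rp.inv()*R).magnitude()<.145 and np.linalg.norm(p-pp)<.045:break
        n*=1.1
    q=qn;dp=R0.inv().apply(p-p0)*100;t=(R0.inv()*R).as_rotvec(degrees=True)
    print(" ".join(f"{v:.1f}" for v in [*dp,*t]),"100;   ",p.round(3),"tip",(p+R.apply([0,0,-.02])).round(3),q[3:].round(2))
E
python3 plan.py .13
python3 - <<'E'
from kin2 import *
qg,_=ik(tcp([.570,.051,.13],1.2,38,-.022),Ro.from_euler('xyz',lean(1.2,38)),np.array([.05,.6,2.4,3.17,.7,1.57]))
q=manip.read_state()["joint_pos"]
for a in np.linspace(0,1,9):x=q+(qg-q)*a;p,R=fk(x);print(x.round(2),p.round(3),R.apply([0,0,1]).round(2))
E
```

```text
goal [0.046 0.469 2.415 3.18  0.406 1.555] 0.0 now [ 0.26  0.32  2.23 -1.24  0.21  0.07]
1.3 -0.7 0.2 0.7 1.6 8.1 100;    [0.575 0.105 0.169] tip [0.565 0.107 0.186] [-1.13  0.21  0.1 ]
2.4 -1.2 0.3 1.5 3.1 15.5 100;    [0.565 0.102 0.161] tip [0.555 0.104 0.179] [-1.03  0.22  0.13]
3.5 -1.6 0.4 2.3 4.5 22.9 100;    [0.555 0.1   0.154] tip [0.546 0.102 0.172] [-0.94  0.22  0.17]
4.7 -1.9 0.5 3.2 5.9 30.2 100;    [0.545 0.099 0.147] tip [0.537 0.101 0.165] [-0.84  0.23  0.2 ]
5.9 -2.2 0.6 4.2 7.2 37.6 100;    [0.535 0.099 0.141] tip [0.527 0.1   0.159] [-0.75  0.23  0.23]
7.1 -2.3 0.6 5.2 8.5 45.0 100;    [0.525 0.1   0.134] tip [0.518 0.101 0.153] [-0.65  0.23  0.26]
8.2 -2.4 0.6 6.3 9.8 52.4 100;    [0.516 0.101 0.128] tip [0.509 0.102 0.147] [-0.55  0.24  0.3 ]
9.3 -2.4 0.5 7.5 11.1 59.7 100;    [0.506 0.103 0.123] tip [0.5   0.104 0.142] [-0.46  0.24  0.33]
[ 0.26  0.32  2.23 -1.24  0.21  0.07] [0.585 0.109 0.177] [ 0.53 -0.06 -0.85]
[ 0.23  0.33  2.25 -0.68  0.23  0.25] [0.529 0.099 0.136] [ 0.38 -0.06 -0.92]
[ 0.21  0.35  2.28 -0.13  0.26  0.44] [0.477 0.117 0.107] [ 0.25  0.02 -0.97]
[0.18 0.37 2.3  0.42 0.28 0.62] [0.447 0.155 0.094] [ 0.18  0.15 -0.97]
[0.15 0.39 2.32 0.97 0.31 0.81] [0.449 0.195 0.095] [ 0.2   0.28 -0.94]
[0.13 0.41 2.35 1.52 0.33 1.  ] [0.481 0.215 0.106] [ 0.3   0.36 -0.88]
[0.1  0.43 2.37 2.08 0.36 1.18] [0.53  0.199 0.117] [ 0.44  0.35 -0.83]
[0.07 0.45 2.39 2.63 0.38 1.37] [0.573 0.141 0.12 ] [ 0.57  0.22 -0.79]
[0.05 0.47 2.41 3.18 0.41 1.55] [0.584 0.051 0.113] [ 0.62  0.01 -0.79]
```

>>> send_rows(targets="1.3 -0.7 0.2 0.7 1.6 8.1 100;2.4 -1.2 0.3 1.5 3.1 15.5 100;3.5 -1.6 0.4 2.3 4.5 22.9 100;4.7 -1.9 0.5 3.2 5.9 30.2 100;5.9 -2.2 0.6 4.2 7.2 37.6 100;7.1 -2.3 0.6 5.2 8.5 45 100;8.2 -2.4 0.6 6.3 9.8 52.4 100;9.3 -2.4 0.5 7.5 11.1 59.7 100")

```text
time: 11.25
position: [0.506, 0.1033, 0.123]
eef_rot: [2.835, 0.136, 1.869]
ft_force: [-0.2, -0.6, -0.6]
opening: 0.0852
grip_force: 0.0
```

```bash
python3 plan.py .13
```

```text
goal [0.046 0.469 2.415 3.18  0.406 1.555] 0.0 now [ 0.22  0.34  2.26 -0.46  0.24  0.33]
0.6 -0.9 0.2 1.1 1.1 7.4 100;    [0.497 0.106 0.118] tip [0.491 0.107 0.137] [-0.36  0.25  0.36]
1.3 -1.7 0.4 2.3 2.2 14.8 100;    [0.488 0.11  0.113] tip [0.482 0.11  0.132] [-0.27  0.25  0.39]
2.1 -2.4 0.5 3.5 3.2 22.2 100;    [0.48  0.115 0.109] tip [0.475 0.115 0.128] [-0.17  0.25  0.43]
2.8 -3.0 0.6 4.7 4.1 29.6 100;    [0.473 0.12  0.105] tip [0.468 0.12  0.124] [-0.07  0.26  0.46]
3.6 -3.5 0.6 6.0 5.0 37.0 100;    [0.466 0.126 0.102] tip [0.461 0.125 0.121] [0.02 0.26 0.49]
4.4 -3.9 0.7 7.2 5.9 44.4 100;    [0.46  0.133 0.099] tip [0.456 0.131 0.118] [0.12 0.27 0.52]
5.3 -4.2 0.7 8.5 6.8 51.9 100;    [0.455 0.139 0.097] tip [0.451 0.137 0.116] [0.21 0.27 0.56]
6.1 -4.4 0.7 9.9 7.6 59.3 100;    [0.451 0.146 0.095] tip [0.447 0.144 0.115] [0.31 0.28 0.59]
```

Tracking exactly.

>>> send_rows(targets="0.6 -0.9 0.2 1.1 1.1 7.4 100;1.3 -1.7 0.4 2.3 2.2 14.8 100;2.1 -2.4 0.5 3.5 3.2 22.2 100;2.8 -3 0.6 4.7 4.1 29.6 100;3.6 -3.5 0.6 6 5 37 100;4.4 -3.9 0.7 7.2 5.9 44.4 100;5.3 -4.2 0.7 8.5 6.8 51.9 100;6.1 -4.4 0.7 9.9 7.6 59.3 100")

```text
time: 12.05
position: [0.4511, 0.1467, 0.0951]
eef_rot: [3.07, -0.217, 0.882]
ft_force: [-0.4, 0.5, 0.0]
opening: 0.0853
grip_force: 0.0
```

```bash
python3 plan.py .13
```

```text
goal [0.046 0.469 2.415 3.18  0.406 1.555] 0.0 now [0.18 0.37 2.3  0.31 0.28 0.59]
0.3 -0.7 0.2 1.2 0.7 7.4 100;    [0.448 0.154 0.093] tip [0.444 0.151 0.113] [0.41 0.28 0.62]
0.7 -1.4 0.3 2.5 1.5 14.9 100;    [0.445 0.161 0.093] tip [0.442 0.158 0.112] [0.51 0.28 0.65]
1.2 -2.0 0.4 3.7 2.2 22.3 100;    [0.444 0.169 0.092] tip [0.441 0.165 0.112] [0.6  0.29 0.68]
1.7 -2.4 0.5 5.0 2.8 29.8 100;    [0.444 0.176 0.092] tip [0.44  0.171 0.112] [0.7  0.29 0.72]
2.3 -2.8 0.5 6.2 3.5 37.2 100;    [0.445 0.183 0.093] tip [0.441 0.178 0.112] [0.79 0.3  0.75]
2.9 -3.1 0.6 7.5 4.1 44.7 100;    [0.447 0.189 0.094] tip [0.443 0.184 0.113] [0.89 0.3  0.78]
3.6 -3.3 0.6 8.7 4.8 52.1 100;    [0.449 0.195 0.095] tip [0.445 0.19  0.114] [0.99 0.31 0.81]
4.2 -3.3 0.6 10.0 5.4 59.6 100;    [0.453 0.201 0.096] tip [0.449 0.195 0.115] [1.08 0.31 0.85]
```

>>> send_rows(targets="0.3 -0.7 0.2 1.2 0.7 7.4 100;0.7 -1.4 0.3 2.5 1.5 14.9 100;1.2 -2 0.4 3.7 2.2 22.3 100;1.7 -2.4 0.5 5 2.8 29.8 100;2.3 -2.8 0.5 6.2 3.5 37.2 100;2.9 -3.1 0.6 7.5 4.1 44.7 100;3.6 -3.3 0.6 8.7 4.8 52.1 100;4.2 -3.3 0.6 10 5.4 59.6 100")

```text
time: 12.85
position: [0.4535, 0.2003, 0.0961]
eef_rot: [-2.798, -0.165, -0.181]
ft_force: [0.0, 0.3, 0.3]
opening: 0.0856
grip_force: 0.0
```

```bash
python3 plan.py .13
```

```text
goal [0.046 0.469 2.415 3.18  0.406 1.555] 0.0 now [0.15 0.4  2.33 1.09 0.31 0.84]
0.4 -0.5 0.1 1.2 0.6 7.5 100;    [0.458 0.205 0.097] tip [0.454 0.199 0.116] [1.18 0.31 0.87]
0.9 -1.0 0.2 2.5 1.3 14.9 100;    [0.464 0.209 0.099] tip [0.459 0.202 0.117] [1.28 0.32 0.91]
1.5 -1.4 0.2 3.8 1.9 22.4 100;    [0.47  0.212 0.101] tip [0.465 0.205 0.119] [1.37 0.32 0.94]
2.2 -1.8 0.2 5.1 2.6 29.8 100;    [0.477 0.214 0.103] tip [0.471 0.207 0.121] [1.47 0.33 0.97]
2.9 -2.0 0.2 6.4 3.2 37.3 100;    [0.485 0.215 0.106] tip [0.479 0.207 0.123] [1.57 0.33 1.  ]
3.7 -2.1 0.2 7.7 3.9 44.7 100;    [0.493 0.214 0.108] tip [0.486 0.207 0.125] [1.66 0.34 1.04]
4.6 -2.2 0.1 9.1 4.6 52.1 100;    [0.501 0.213 0.11 ] tip [0.494 0.205 0.127] [1.76 0.34 1.07]
5.5 -2.1 0.0 10.5 5.4 59.6 100;    [0.51  0.21  0.112] tip [0.502 0.203 0.129] [1.85 0.34 1.1 ]
```

>>> send_rows(targets="0.4 -0.5 0.1 1.2 0.6 7.5 100;0.9 -1 0.2 2.5 1.3 14.9 100;1.5 -1.4 0.2 3.8 1.9 22.4 100;2.2 -1.8 0.2 5.1 2.6 29.8 100;2.9 -2 0.2 6.4 3.2 37.3 100;3.7 -2.1 0.2 7.7 3.9 44.7 100;4.6 -2.2 0.1 9.1 4.6 52.1 100;5.5 -2.1 0 10.5 5.4 59.6 100")

```text
time: 13.65
position: [0.5097, 0.21, 0.1122]
eef_rot: [-2.622, 0.214, -1.159]
ft_force: [0.4, -1.1, -0.1]
opening: 0.0855
grip_force: 0.0
```

```bash
python3 plan.py .13
```

```text
goal [0.046 0.469 2.415 3.18  0.406 1.555] 0.0 now [0.11 0.42 2.36 1.86 0.34 1.1 ]
0.7 -0.7 0.1 1.5 0.7 7.4 100;    [0.519 0.206 0.114] tip [0.511 0.199 0.13 ] [1.95 0.35 1.13]
1.5 -1.4 0.1 3.0 1.4 14.8 100;    [0.528 0.2   0.115] tip [0.519 0.193 0.132] [2.05 0.35 1.16]
2.4 -2.0 0.0 4.5 2.1 22.2 100;    [0.536 0.194 0.117] tip [0.527 0.187 0.133] [2.15 0.36 1.2 ]
3.4 -2.6 -0.1 6.2 2.7 29.6 100;    [0.545 0.186 0.118] tip [0.535 0.179 0.134] [2.24 0.36 1.23]
4.5 -3.1 -0.2 7.9 3.4 37.0 100;    [0.552 0.176 0.119] tip [0.542 0.17  0.135] [2.34 0.37 1.26]
5.8 -3.4 -0.3 9.6 4.1 44.3 100;    [0.56  0.166 0.12 ] tip [0.549 0.16  0.136] [2.43 0.37 1.3 ]
7.1 -3.7 -0.5 11.5 4.8 51.6 100;    [0.566 0.154 0.12 ] tip [0.555 0.149 0.136] [2.53 0.38 1.33]
8.4 -3.9 -0.8 13.4 5.5 58.9 100;    [0.572 0.141 0.12 ] tip [0.561 0.137 0.136] [2.63 0.38 1.36]
```

>>> send_rows(targets="0.7 -0.7 0.1 1.5 0.7 7.4 100;1.5 -1.4 0.1 3 1.4 14.8 100;2.4 -2 0 4.5 2.1 22.2 100;3.4 -2.6 -0.1 6.2 2.7 29.6 100;4.5 -3.1 -0.2 7.9 3.4 37 100;5.8 -3.4 -0.3 9.6 4.1 44.3 100;7.1 -3.7 -0.5 11.5 4.8 51.6 100;8.4 -3.9 -0.8 13.4 5.5 58.9 100")

```text
time: 14.45
position: [0.5723, 0.1413, 0.12]
eef_rot: [-2.819, 0.582, -2.219]
ft_force: [0.8, -0.6, 0.0]
opening: 0.0852
grip_force: 0.0
```

```bash
python3 plan.py .13
```

```text
goal [0.046 0.469 2.415 3.18  0.406 1.555] 0.0 now [0.07 0.45 2.39 2.63 0.38 1.36]
0.7 -1.3 0.1 2.0 0.5 7.3 100;    [0.578 0.127 0.119] tip [0.566 0.124 0.135] [2.72 0.38 1.4 ]
1.5 -2.6 -0.0 4.0 1.0 14.5 100;    [0.581 0.113 0.118] tip [0.569 0.11  0.134] [2.82 0.39 1.43]
2.6 -3.9 -0.2 6.4 1.5 22.5 100;    [0.584 0.096 0.117] tip [0.572 0.093 0.133] [2.92 0.39 1.47]
3.8 -5.2 -0.4 8.8 1.9 30.4 100;    [0.585 0.078 0.116] tip [0.573 0.076 0.131] [3.03 0.4  1.5 ]
5.2 -6.4 -0.6 11.3 2.3 38.1 100;    [0.584 0.06  0.114] tip [0.572 0.059 0.129] [3.13 0.4  1.54]
5.8 -6.9 -0.8 12.5 2.4 41.7 100;    [0.584 0.051 0.113] tip [0.571 0.051 0.128] [3.18 0.41 1.55]
5.8 -6.9 -0.8 12.5 2.4 41.7 100;    [0.584 0.051 0.113] tip [0.571 0.051 0.128] [3.18 0.41 1.55]
5.8 -6.9 -0.8 12.5 2.4 41.7 100;    [0.584 0.051 0.113] tip [0.571 0.051 0.128] [3.18 0.41 1.55]
```

>>> send_rows(targets="0.7 -1.3 0.1 2 0.5 7.3 100;1.5 -2.6 0 4 1 14.5 100;2.6 -3.9 -0.2 6.4 1.5 22.5 100;3.8 -5.2 -0.4 8.8 1.9 30.4 100;5.2 -6.4 -0.6 11.3 2.3 38.1 100;5.8 -6.9 -0.8 12.5 2.4 41.7 100;5.8 -6.9 -0.8 12.5 2.4 41.7 100")

```text
time: 15.15
position: [0.5834, 0.0519, 0.1128]
eef_rot: [-3.14, 0.664, -3.116]
ft_force: [0.4, 0.5, -0.2]
opening: 0.0854
grip_force: 0.0
```

```bash
sed -i 's/pics\/w5/pics\/w6/;s/}5.png/}6.png/' case.py; python3 case.py
python3 - <<'E'
from h import *
for z in(.06,.03):print(rows(tcp([.570,.051,z],1.2,38,-.022),lean(1.2,38)))
a=cv2.imread("pics/w6.png");b=cv2.imread("pics/side6.png")
cv2.imwrite("pics/v6.png",np.hstack([cv2.resize(a,(400,300)),cv2.resize(b[165:255,170:290],(400,300),interpolation=cv2.INTER_CUBIC)]))
s=manip.read_state();R=Ro.from_euler('xyz',s["eef_rot"])
f=lambda x,y,z:((proj("side",s["position"]+R.apply([x,y,z]))-[170,165])*400/120+[400,0]).round(0).tolist()
for z in(-.03,-.02,-.01,0):print(z,[f(x,.043,z) for x in(.011,-.011)])
E
```

```text
[0.5834 0.0519 0.1128] [-3.14   0.664 -3.116] [0.046 0.471 2.414 3.178 0.408 1.554] 15.15
wrist red (275.2, 219.6) 61.0 [0.6261 0.0508 0.055 ]
(array([ 4.33, -0.09,  5.53]), array([0.2, 0.1, 0.4]))
(array([ 6.18, -0.08,  7.89]), array([0.2, 0.1, 0.4]))
-0.03 [[628.0, 172.0], [604.0, 155.0]]
-0.02 [[620.0, 179.0], [597.0, 161.0]]
-0.01 [[613.0, 185.0], [590.0, 167.0]]
0 [[606.0, 191.0], [583.0, 173.0]]
```

View pics/v6.png

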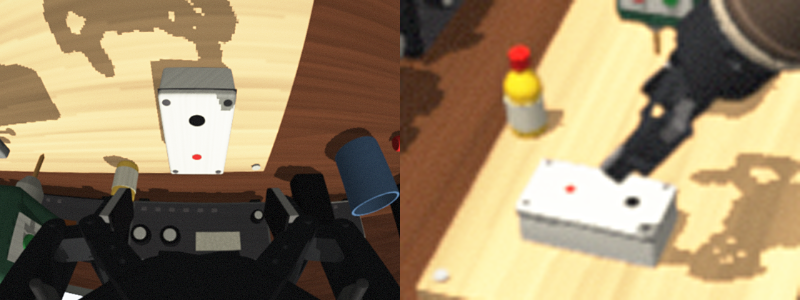

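The wrist view (px doubled from the half-size picture) shows the case centred between the fingers, with the red spot at (275,220). In the side view, the open tips appear about 27 mm behind the TCP. Going down now.

Run:
```python
from kin2 import *
for z in(.07,.032):
    p=tcp([.570,.0515,z],1.2,38,-.027);print(rows(p,lean(1.2,38)),p, ik(p,Ro.from_euler('xyz',lean(1.2,38)),manip.read_state()["joint_pos"])[0].round(2))
```

```text
(array([ 3.71, -0.04,  5.24]), array([0.2, 0.1, 0.4])) [0.58661921 0.05184812 0.04872371] [0.05 0.65 2.43 3.17 0.6  1.57]
(array([ 6.06, -0.03,  8.24]), array([0.2, 0.1, 0.4])) [0.58661921 0.05184812 0.01072371] [0.05 0.75 2.43 3.17 0.71 1.57]
```

>>> send_rows(targets="1.3 0 1.7 0.2 0.1 0.4 100;2.5 0 3.5 0.2 0.1 0.4 100;3.7 0 5.2 0.2 0.1 0.4 100;4.6 0 6.4 0.2 0.1 0.4 100;5.3 0 7.3 0.2 0.1 0.4 100;6 0 8.1 0.2 0.1 0.4 100;6 0 8.1 0.2 0.1 0.4 100")

```text
time: 16.0
position: [0.5855, 0.052, 0.0107]
eef_rot: [-3.141, 0.66, -3.121]
ft_force: [0.2, 0.4, 0.5]
opening: 0.086
grip_force: 0.0
```

>>> send_rows(targets="0 0 0 0 0 0 85;0 0 0 0 0 0 72;0 0 0 0 0 0 60;0 0 0 0 0 0 55;0 0 0 0 0 0 55")

```text
time: 16.5
position: [0.5862, 0.0517, 0.013]
eef_rot: [-3.141, 0.663, -3.123]
ft_force: [-3.9, 0.5, 6.6]
opening: 0.0593
grip_force: 65.2
```

Gripped (59 mm). I'll slide first in -x, then most of the way in -y.

```bash
cat > sl.py <<'E'
from kin2 import *
import sys
s=manip.read_state();d=np.array([float(sys.argv[1]),float(sys.argv[2]),0]);R=Ro.from_euler('xyz',s["eef_rot"])
print(s["position"].round(4),s["ft_force"].round(1),s["opening"]);print((R.inv().apply(d)*100).round(2))
q=s["joint_pos"]
print(ik(s["position"]+d,R,q)[0].round(2))
E
python3 case.py; python3 sl.py -.014 0; python3 sl.py -.014 -.10
```

```text
[0.5862 0.0517 0.013 ] [-3.141  0.663 -3.123] [0.048 0.751 2.435 3.17  0.707 1.573] 16.5
[0.5862 0.0517 0.013 ] [-3.5  0.5  7.2] 0.059392041145226275
[ 1.1   0.03 -0.86]
[0.05 0.75 2.47 3.17 0.74 1.57]
[0.5862 0.0517 0.013 ] [-3.5  0.5  7.2] 0.059392041145226275
[ 1.25 -9.97 -0.98]
[-0.24  0.75  2.47  2.9   0.74  1.54]
```

>>> send_rows(targets="0.55 0 -0.43 0 0 0 55;1.1 0 -0.86 0 0 0 55;1.12 -1.5 -0.88 0 0 0 55;1.15 -3.5 -0.9 0 0 0 55;1.18 -5.5 -0.92 0 0 0 55;1.21 -7.5 -0.95 0 0 0 55;1.25 -10 -0.98 0 0 0 55;1.25 -10 -0.98 0 0 0 55")

```text
time: 17.45
position: [0.5723, -0.0513, 0.013]
eef_rot: [-3.141, 0.664, -3.126]
ft_force: [0.1, -6.6, 8.9]
opening: 0.0595
grip_force: 65.9
```

Run:
```python
from h import *
s=manip.read_state();print(s["position"].round(4),s["ft_force"].round(1),s["eef_rot"])
P=eyes.camera_params("wrist");im=eyes.snapshot("wrist");cv2.imwrite("pics/w7.png",im)
R=Ro.from_euler('xyz',s["eef_rot"])
c=proj("wrist",[.612,-.048,.055],P);print("red expected",c,"bit expected",proj("wrist",[.612,-.116,.063],P))
x,y=[int(v) for v in c-[60,60]]
h=cv2.cvtColor(im,cv2.COLOR_BGR2HSV);m=cv2.inRange(h,(0,90,50),(8,255,255))|cv2.inRange(h,(172,90,50),(179,255,255))
for q in cv2.findContours(m,0,2)[0]:
    M=cv2.moments(q)
    if M["m00"]>4:print((round(M["m10"]/M["m00"],1),round(M["m01"]/M["m00"],1)),M["m00"],plane("wrist",M["m10"]/M["m00"],M["m01"]/M["m00"],.055,P).round(4))
S=eyes.snapshot("side");cv2.imwrite("pics/side7.png",S)
cv2.imwrite("pics/v7.png",np.hstack([cv2.resize(im[110:260,160:360],(400,300)),cv2.resize(S[150:225,200:300],(400,300),interpolation=cv2.INTER_CUBIC)]))
```

```text
[ 0.5723 -0.0513  0.013 ] [ 0.1 -6.6  8.9] [-3.14111152  0.66443851 -3.12615262]
red expected [282.70814796 361.00457496] bit expected [164.71240941 367.93437243]
(556.9, 416.5) 4.5 [ 0.2495 -0.2361  0.055 ]
(15.8, 361.9) 20.5 [ 1.1592 -0.7446  0.055 ]
```

View pics/v7.png

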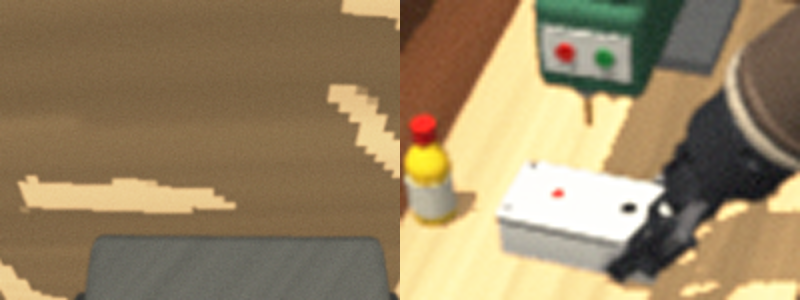

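The side crop shows the red spot at (558,193), i.e. px (239.5,198.3), and the bit tip at (588,122), i.e. px (247,180.5). The case is still flat and oriented as before.

```bash
cat > rel.py <<'E'
from h import *
def cen(n,im,guess,rad):
    h=cv2.cvtColor(im,cv2.COLOR_BGR2HSV);yy,xx=np.mgrid[:420,:560]
    w=np.clip(im[...,2].astype(float)-np.maximum(im[...,1],im[...,0])-40,0,None)*(np.hypot(xx-guess[0],yy-guess[1])<rad)
    return np.array([(w*xx).sum(),(w*yy).sum()])/max(w.sum(),1e-9),w.sum()
s=manip.read_state();print(s["position"].round(4))
for n in("side","scene"):
    im=eyes.snapshot(n);g=proj(n,[.612+.0,s["position"][1]+.001,.055])
    c,w=cen(n,im,g,4);r=plane(n,*c,.055);print(n,"guess",g.round(1),"red",c.round(2),round(w),r.round(4))
    # bit tip
    b=proj(n,[.612,-.116,.063]);x,y=int(round(b[0])),int(round(b[1]))
    if n=="side":print(cv2.cvtColor(im,cv2.COLOR_BGR2GRAY)[y-7:y+5,x-5:x+7]);print(x-5,y-7)
E
python3 rel.py
python3 - <<'E'
from h import *
for p in((247,180.5),(247.5,181)):print(plane("side",*p,.063))
print(plane("side",239.5,198.25,.055))
E
```

```text
[ 0.5723 -0.0502  0.013 ]
side guess [239.2 198.2] red [238.9  198.02] 288 [ 0.6132 -0.0497  0.055 ]
[[243 244 235 191 130 132 192 229 236 228 177 144]
 [243 243 243 219 149 144 220 237 239 240 226 209]
 [242 242 242 218 146 134 215 237 239 239 241 240]
 [241 239 238 223 151 129 212 236 240 239 240 242]
 [240 239 238 230 167 131 218 239 240 239 240 242]
 [240 238 240 230 171 121 215 240 239 240 241 243]
 [238 238 238 230 181 136 216 240 240 241 242 244]
 [239 237 238 236 214 193 227 241 240 241 242 245]
 [236 238 236 235 234 236 239 240 240 241 244 244]
 [238 237 236 232 233 237 238 239 241 243 244 238]
 [238 237 234 232 235 238 238 240 241 243 244 224]
 [239 237 233 232 237 239 238 241 242 244 240 206]]
242 174
scene guess [246.8 243.6] red [246.23 243.9 ] 91 [ 0.6135 -0.0507  0.055 ]
[ 0.614414   -0.11918514  0.063     ]
[ 0.61227419 -0.11748832  0.063     ]
[ 0.61123878 -0.04928123  0.055     ]
```

Run:
```python
from rel import *
from scipy.optimize import least_squares
obs=[]
for n in("side","scene"):
    im=eyes.snapshot(n);g=proj(n,[.613,-.116,.251]);h=cv2.cvtColor(im,cv2.COLOR_BGR2HSV)
    m=cv2.inRange(h,(5,110,130),(22,255,255));yy,xx=np.mgrid[:420,:560];m[np.hypot(xx-g[0],yy-g[1])>8]=0
    ys,xs=np.nonzero(m);print(n,"cap guess",g.round(1),"seen",len(xs),xs.mean() if len(xs) else 0,ys.mean() if len(xs) else 0)
    if len(xs)>3:obs.append((n,.251,xs.mean(),ys.mean()))
    gr=cv2.cvtColor(im,cv2.COLOR_BGR2GRAY).astype(float)
    for z in(.067,.072,.078):
        a=proj(n,[.613,-.116,z]);y=int(round(a[1]));x0=int(round(a[0]))-6;row=gr[y,x0:x0+13];w=np.clip(row.max()-12-row,0,None)
        u=(w*np.arange(x0,x0+13)).sum()/w.sum();print(n,z,y,row.astype(int).tolist(),"pred",a.round(1),"u",u.round(2))
        obs.append((n,z,u,None))
for o in(obs,[o for o in obs if o[3]],[o for o in obs if o[3] is None]):
    f=lambda p:np.concatenate([(proj(n,[*p,z])-[u,v if v else 0])[:2 if v else 1] for n,z,u,v in o]);r=least_squares(f,[.613,-.116]);print(r.x.round(4),r.fun.round(2))
```

```text
[ 0.5723 -0.0497  0.013 ]
side guess [239.2 198.3] red [238.93 198.22] 287 [ 0.6128 -0.0489  0.055 ]
[[243 244 235 191 132 133 189 230 237 227 178 145]
 [243 245 242 222 150 147 218 237 240 240 228 212]
 [243 242 241 220 145 132 216 237 238 240 241 240]
 [242 240 240 224 151 128 216 237 239 239 239 242]
 [241 238 239 231 173 131 212 238 240 239 241 242]
 [239 238 240 228 166 124 215 239 241 240 241 242]
 [238 238 240 231 180 131 214 240 241 240 241 244]
 [239 237 238 236 213 192 228 240 239 240 242 244]
 [237 238 236 235 233 235 240 240 241 242 244 243]
 [238 237 236 233 234 236 240 240 242 243 245 240]
 [239 238 234 233 235 238 239 240 242 243 244 224]
 [239 237 233 232 237 238 240 239 242 244 240 208]]
242 174
scene guess [247.  243.7] red [246.39 244.  ] 96 [ 0.6137 -0.0501  0.055 ]
side cap guess [243.6 125.2] seen 41 239.4390243902439 122.73170731707317
side 0.067 180 [240, 238, 238, 239, 230, 178, 130, 216, 240, 240, 240, 242, 244] pred [247.  180.2] u 246.76
side 0.072 179 [241, 239, 238, 239, 229, 171, 124, 217, 240, 239, 241, 241, 242] pred [246.9 178.8] u 246.73
side 0.078 177 [242, 241, 240, 240, 222, 153, 129, 215, 238, 238, 240, 239, 241] pred [246.8 177.2] u 246.61
scene cap guess [221.1 204.6] seen 5 220.6 203.8
scene 0.067 237 [139, 139, 138, 136, 128, 110, 109, 126, 134, 134, 134, 148, 184] pred [226.7 237.1] u 226.49
scene 0.072 236 [138, 138, 136, 132, 119, 99, 101, 119, 129, 129, 130, 134, 161] pred [226.6 236.3] u 226.81
scene 0.078 235 [137, 136, 131, 125, 119, 107, 93, 99, 116, 126, 128, 126, 124] pred [226.4 235.3] u 226.22
[ 0.616  -0.1166] [ 3.16  2.19 -0.67 -0.73 -0.72 -0.07  1.57 -0.26 -0.72 -0.3 ]
[ 0.6199 -0.1177] [ 1.92  1.72 -0.88  2.54]
[ 0.6137 -0.116 ] [ 0.03 -0.03 -0.01  0.17 -0.3   0.13]
```

```bash
python3 sl.py 0.0004 -.066
```

```text
[ 0.5723 -0.0493  0.013 ] [-0.1 -6.3  9.3] 0.059327447734183816
[ 0.06 -6.6  -0.04]
[-0.42  0.75  2.43  2.72  0.69  1.55]
```

>>> send_rows(targets="0 -1 0 0 0 0 55;0 -2.2 0 0 0 0 55;0 -3.4 0 0 0 0 55;0.05 -4.6 -0.05 0 0 0 55;0.05 -5.6 -0.05 0 0 0 55;0.05 -6.3 -0.05 0 0 0 55;0.05 -6.6 -0.05 0 0 0 55;0.05 -6.6 -0.05 0 0 0 55")

```text
time: 18.65
position: [0.5725, -0.1148, 0.013]
eef_rot: [-3.141, 0.664, -3.123]
ft_force: [-1.2, -1.9, 10.8]
opening: 0.0596
grip_force: 66.0
```

>>> send_rows(targets="0 0 0 0 0 0 55;0 0 0 0 0 0 55")

```text
time: 18.85
position: [0.5725, -0.1148, 0.013]
eef_rot: [-3.141, 0.664, -3.124]
ft_force: [-2.4, -4.1, 10.7]
opening: 0.0595
grip_force: 66.1
```

Run:
```python
from rel import *
print(s["ft_force"],s["time"],s["eef_rot"])
for n in("side","scene"):
    im=eyes.snapshot(n);g=proj(n,[.6137,-.116,.055]);x,y=map(int,g.round());
    print(n,g.round(1),"origin",x-5,y-5);print((im[...,2].astype(int)-im[...,1])[y-5:y+6,x-5:x+6])
    c,w=cen(n,im,g,4.5);print("red",c,w,plane(n,*c,.055))
```

```text
[ 0.5725 -0.1148  0.013 ]
side guess [247.3 184. ] red [247.02 183.89] 246 [ 0.6128 -0.1139  0.055 ]
[[243 244 234 188 125 134 189 229 235 226 174 144]
 [241 242 241 217 145 148 219 235 238 239 225 209]
 [242 242 238 215 146 131 212 236 238 240 239 240]
 [239 247 245 227 161 128 202 233 234 238 240 242]
 [251 254 255 251 191 131 177 209 215 227 235 235]
 [254 254 254 251 195 123 156 180 186 190 192 198]
 [253 253 254 254 210 116 148 176 175 177 176 173]
 [253 253 254 255 231 145 158 176 181 177 178 177]
 [253 254 255 255 238 167 165 173 176 172 176 181]
 [253 254 255 254 211 128 134 163 178 178 177 178]
 [253 254 253 220 121  84 121 162 177 180 175 181]
 [253 254 241 171 136 130 149 171 178 177 180 178]]
242 174
scene guess [227.8 238.9] red [227.14 238.79] 78 [ 0.6122 -0.116   0.055 ]
[-2.38241791 -4.05319    10.7350136 ] 18.85 [-3.14129652  0.66381073 -3.12366989]
side [247.  183.4] origin 242 178
[[  1   0   0   1  20  28  30  29  29  23  19]
 [  0   0   1   1  14  28  11   9  10  10  17]
 [  1   1   0   1  11  26  13   4   4   4   3]
 [  1   1   0   0   6  17  11   6   3   5   5]
[... 213 characters left out ...]
5   7   3   6   2   3]
 [  0   1   0   3   1   3   4   3   8   3   6]
 [  0   0   0   2   3   2   5   2   5   4   4]]
red [247.01581028 183.88932806] 253.0 [ 0.61284803 -0.11393475  0.055     ]
scene [227.  239.2] origin 222 234
[[ 1  2  2  5  6  4  1  0  0 -1 -3]
 [ 1  1  3  6 12  8  4  1  1  1  1]
 [ 1  1  1  6 15 15  6  1  1  1  1]
 [ 1  1  0  6 21 30 18  6  1  1  1]
 [ 1  2  2  9 37 59 41 13  2  1  0]
 [ 1  0  1 11 44 75 54 18  2  1  0]
 [-1  0  0  2 25 42 33 11  0 -1 -3]
 [-1  0 -1 -1  3  5  3  0 -2 -3 -4]
 [ 0 -1 -1 -1 -1 -1 -2 -1 -2 -2 -2]
 [ 0 -1 -1 -1 -1 -1 -1 -1 -1 -2 -2]
 [ 0  0 -1 -1 -1 -1 -1 -1 -1 -2 -2]]
red [227.14666667 238.76      ] 75.0 [ 0.61206814 -0.11599089  0.055     ]
```

>>> send_rows(targets="-0.04 -0.06 0.03 0 0 0 55;-0.04 -0.12 0.03 0 0 0 55;-0.04 -0.12 0.03 0 0 0 55")

```text
time: 19.35
position: [0.5725, -0.1149, 0.013]
eef_rot: [3.141, 0.663, -3.122]
ft_force: [-4.2, 6.3, 15.2]
opening: 0.0592
grip_force: 66.5
```

Run:
```python
from rel import *
for n in("side","scene"):
    im=eyes.snapshot(n);g=proj(n,[.6137,-.116,.055]);c,w=cen(n,im,g,4.5);print(n,"bit fit",g,"red",c,plane(n,*c,.055))
```

```text
[ 0.5725 -0.1149  0.013 ]
side guess [247.3 184. ] red [247.05 183.84] 237 [ 0.6128 -0.1142  0.055 ]
[[243 244 233 190 128 129 189 227 238 227 178 142]
 [242 244 241 218 147 146 217 237 237 240 226 209]
 [241 242 239 215 142 131 213 235 238 238 239 240]
 [240 248 244 226 158 131 206 232 235 238 241 242]
 [250 254 255 252 190 130 179 208 217 226 234 236]
 [254 254 254 250 195 124 159 177 186 191 192 196]
 [253 253 254 253 208 117 146 179 175 175 177 176]
 [253 253 254 255 233 147 160 175 177 179 176 175]
 [253 253 254 255 238 165 161 175 175 177 176 180]
 [253 254 255 254 212 128 131 163 179 176 181 177]
 [253 254 253 220 126  86 120 159 176 177 180 177]
 [254 254 241 181 141 133 149 168 178 179 180 181]]
242 174
scene guess [227.8 238.9] red [227.17 238.76] 78 [ 0.612  -0.1159  0.055 ]
side bit fit [246.98504511 183.39293094] red [247.01239669 183.87603306] [ 0.6128779  -0.11398783  0.055     ]
scene bit fit [226.97699325 239.17741334] red [227.17333333 238.73333333] [ 0.61194985 -0.11594108  0.055     ]
```

>>> send_rows(targets="-0.07 -0.1 -0.01 0 0 0 55;-0.07 -0.2 -0.01 0 0 0 55;-0.07 -0.2 -0.01 0 0 0 55")

```text
time: 19.85
position: [0.5731, -0.1174, 0.013]
eef_rot: [3.141, 0.662, -3.123]
ft_force: [-1.8, 3.7, 7.6]
opening: 0.0592
grip_force: 65.7
```

Run:
```python
from h import *
from rel import cen,s
for n in("side","scene"):
    im=eyes.snapshot(n);g=proj(n,[.6137,-.116,.055]);c,w=cen(n,im,g,4.5);print(n,"bit fit",g,"red",c,plane(n,*c,.055))
```

```text
[ 0.5731 -0.1174  0.013 ]
side guess [247.6 183.4] red [246.95 183.35] 269 [ 0.6139 -0.1161  0.055 ]
[[243 244 234 189 124 134 190 229 236 225 178 146]
 [238 242 240 219 149 147 215 236 238 238 227 208]
 [230 247 248 227 145 126 211 236 236 240 240 240]
 [245 254 255 243 160 129 200 232 234 236 236 237]
 [254 254 255 252 191 132 170 190 193 203 213 217]
 [254 253 254 252 193 124 159 174 175 178 179 178]
 [253 253 254 253 207 113 149 175 177 175 175 177]
 [253 253 254 255 234 147 153 176 174 178 175 176]
 [253 254 255 255 229 165 156 172 178 175 176 177]
 [253 254 255 244 163  94 119 158 180 177 179 178]
 [253 254 253 223 140 109 129 167 179 180 179 178]
 [253 254 241 186 161 157 166 176 178 178 176 179]]
242 174
scene guess [227.  238.7] red [226.54 238.7 ] 84 [ 0.6124 -0.118   0.055 ]
side bit fit [246.98504511 183.39293094] red [246.95488722 183.34962406] [ 0.61384955 -0.11615729  0.055     ]
scene bit fit [226.97699325 239.17741334] red [226.62626263 238.70707071] [ 0.61234003 -0.11767542  0.055     ]
```

Red spot is within about 1 mm of the bit in both views. Now I'll release and back out along the tool axis.

>>> send_rows(targets="0 0 0 0 0 0 65;0 0 0 0 0 0 75;0 0 0 0 0 0 90;0 0 0 0 0 0 100;0 0 -1 0 0 0 100;0 0 -3 0 0 0 100;0 0 -6 0 0 0 100;0 0 -9 0 0 0 100")

```text
time: 20.85
position: [0.5167, -0.1186, 0.0843]
eef_rot: [3.141, 0.661, -3.123]
ft_force: [0.5, 0.4, 0.6]
opening: 0.0854
grip_force: 0.0
```

>>> send_rows(targets="0 0 -3 0 0 0 100;0 0 -5 0 0 0 100;0 0 -5 0 0 0 100;0 0 -5 0 0 0 100")

```text
time: 21.25
position: [0.4877, -0.1199, 0.1238]
eef_rot: [-3.14, 0.664, -3.123]
ft_force: [0.4, 0.3, -0.4]
opening: 0.0855
grip_force: 0.0
```

Run:
```python
from h import *
from rel import cen
for n in("side","scene"):
    im=eyes.snapshot(n);g=proj(n,[.6137,-.116,.055]);c,w=cen(n,im,g,4.5);print(n,"bit fit",g,"red",c,plane(n,*c,.055));cv2.imwrite(f"pics/{n}9.png",im)
    a=cv2.imread(f"pics/{n}0.png");d=cv2.absdiff(a,im).max(2);
    for nm,X in(("oil",[.718,-.056,.06]),("mug",[.69,.333,.07]),("radio",[.771,.257,.1]),("box",[.498,.385,.07]),("drv",[.62,.45,.01]),("meter",[.262,.357,.03])):
        u,v=map(int,proj(n,X));print(nm,(d[v-12:v+13,u-12:u+13]>40).sum(),end=" ")
    print()
s=manip.read_state();print(s["position"],s["ft_force"],s["time"])
```

```text
[ 0.4877 -0.1199  0.1238]
side guess [247.9 182.9] red [247.1 183.4] 234 [ 0.6134 -0.1161  0.055 ]
[[241 243 232 185 126 129 186 228 236 222 173 142]
 [237 242 240 217 141 145 216 234 238 239 227 205]
 [229 246 247 225 142 130 206 234 236 239 238 239]
 [243 254 255 241 163 128 202 229 233 233 236 235]
 [253 254 255 250 187 131 167 189 191 203 211 217]
 [253 253 254 251 192 119 156 175 174 176 178 180]
 [253 253 254 253 205 114 146 175 177 173 176 176]
 [253 253 254 255 233 148 152 172 174 175 173 176]
 [253 253 254 255 231 159 157 169 173 173 176 173]
 [253 253 255 248 181  94 111 155 175 177 176 175]
 [253 254 253 222 138 107 121 155 176 175 179 176]
 [253 254 240 186 160 154 162 173 177 177 176 175]]
242 174
scene guess [226.3 238.5] red [226.51 238.64] 80 [ 0.6122 -0.1181  0.055 ]
side bit fit [246.98504511 183.39293094] red [247.08547009 183.39316239] [ 0.61342505 -0.11608347  0.055     ]
oil 0 mug 0 radio 0 box 109 drv 0 meter 0 
scene bit fit [226.97699325 239.17741334] red [226.51190476 238.61904762] [ 0.6121284  -0.11814076  0.055     ]
oil 0 mug 0 radio 0 box 25 drv 0 meter 0 
[ 0.48761377 -0.11925273  0.12239068] [-0.1402585  -0.22930324  1.0152762 ] 21.45
```

```bash
python3 -c "
from workcell import ticket
print(ticket.finish_job())"
```

```text
the job is handed in; nothing more can be done
None
```

The job is handed in at about 21 s: the dial points at the middle of the green mark, the case was slid flat until the red spot sat about 1–2 mm from under the bit tip and released there, and the bystanders I checked (all but the spool) had not moved.

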